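# Pin the spacer pack on the grinding fixture

### The arm

A 7-joint arm with a two-finger parallel gripper is mounted at the origin on the work surface. World frame = base frame: x ahead of the robot, y to its left, z up, the work surface at z = 0. Lengths are in m, angles in rad, forces in N, time in s.
With the tool pointing down it reaches from about 0.4 to 0.875 m from the base axis. Payload 6.5 kg.
Tool frame: the origin (TCP) lies at the very end of the fingers, on their centre line; the grasp point (between the pads) lies 19 mm behind it; z points along the fingers, y is the line along which they close (so a half turn about z gives the same grasp; the last joint's range is limited). The gripper opens to 85 mm and grips with 20 to 120 N. Pads are 22 mm wide; open, the fingers measure 114 mm over their backs; the gripper's body (76 mm by 85 mm) begins 54 mm behind the grasp point. The pads swing forward as they close: fully open they stand 13 mm farther back than shut.
Start: joints at [1.097, 0.536, -0.004, 1.538, 0.003, 1.067, -0.071], TCP at [0.258, -0.597, 0.196] pointing down, gripper open.
Joint ranges: [-2.7, 2.7], [-0.37, 2.16], [-1.27, 1.26], [0.24, 2.4], [-1.31, 4.45], [0.19, 1.91], [-2.76, 2.76]. Speed limits (rad/s): [2.39, 2.39, 3.14, 3.14, 3.14, 3.14, 3.14].

### API

Orientations are given as a unit quaternion [x, y, z, w].
In Python, from cell import manip gives the robot as it stands.
- The arm moves only by the tool move_arm, never from a script. Its argument "plan" is text: rows parted by semicolons, each of 7 numbers parted by spaces: the turn, a rotation vector about the tool's x, y, z in degrees, then the shift along the tool's x, y, z in cm, then the finger opening in cm, from 0 to 8.54. In form: wx wy wz x y z gripper; .... A call has 1 to 12 rows; each row is the pose to reach, as a shift and turn from the pose commanded when the call began, along the tool's axes at that moment; what a row does not reach only later rows make up. A row lasts 1/8 s, in which the tool goes at most 62.5 mm and 10.7 degrees, less where a joint would pass 70% of its speed; a pose out of reach is approached as far as the arm can. A call with a gripper value outside its range is refused whole. The fingers move at their own pace and stop on an object; the grip force is fixed at half the most. Time passes only in rows, so rows that repeat a pose let the fingers close. It gives the time, the measured TCP pose, the force, the opening and the grip force at its end, in the units of the state.
- manip.state(): the state, without advancing time (a new reading comes with each control period).
- manip.read_camera(name): name is "side" or "top" or "wrist"; returns a dict with "color" (384x512x3 uint8, blue, green, red), "fx", "fy", "cx", "cy" (pixels), "dist_coeffs" ([k1, k2, p1, p2, k3] as OpenCV has them; the pictures are not rectified), "world_from_camera" (4x4, takes a point from camera to world coordinates). Camera axes: x right, y down, z forward; pixel columns grow to the right and rows downward; lengths in m; the calibration is good to about 2 mm. A picture is of the moment at which its call begins. There is no depth.
- manip.sign_off(): hands the job in; it is judged then, once.
Trained networks look in a picture, given as the dict that the camera call returned (one of the last four; its "shot" number tells which), for a name from the list of things; names that differ only in an ending like _2 or _b are one class to them, and where a whole thing is asked for, a point or a joint stands for the part that bears it (a point fixed in the world has none). Each returns a list of dicts, best first, with "confidence" (0 to 1); they miss things now and then, are a little off and sometimes report something else, mostly with a low value. They report only what shows in the picture. A call takes as long as a camera call. They do not tell look-alikes from the thing itself.
- manip.boxes_of(picture, query): "location" ([x, y, z] in m, in world coordinates, good to about 4 mm: the middle of the surface that is visible of it).
- manip.regions_of(picture, query): "region" (384x512 bool, what is visible of it).
The state is a dict: "time": time; "joint_pos": joint angles; "qd": joint speeds; "tau": joint torques, N m; "ee_pos": TCP position; "ee_rot": TCP orientation; "force": force on the tool from outside, world axes, zero at the start; "ft_torque": the same for the moment, N m; "grip_width": finger opening in m; "finger_force": force on a finger pad.
Only numpy, scipy, OpenCV 4.12 (cv2) and the standard library are available. Lean on these libraries where they do the work, as an engineer would, in place of code of your own. Each camera call takes 0.05 s, during which the arm holds its last target. There are 200 camera calls.

### The job

Take the red-gripped pin out of its wooden stand, bring the holes of the three stacked spacer plates into line over the bore hidden in the fixture below them, and push the pin through all three fully home, its collar down on the blue plate. Feel your way in gently, never pressing the pin hard, keep the pack flat on the fixture in its order, let go of the pin, and leave the other things on the bench where they are.

Things in the scene. Friction and masses are not known exactly. Their poses are not given: they have to be found in the camera images.
- fixture: Fixed green base 130 x 110 x 20 mm; origin: centre of its underside, on the table. On its centre is clamped a round eccentric aluminium bush, 94 mm across, its top 50 mm above the table, with one upright blind bore 16 mm wide and 24 mm deep. The bore's axis lies 9 mm from the bush's centre, in any direction: differently each time, unreported, hidden by the plates. The bush does not give.
- pin: Loose steel pin, 150 g, upright in the stand. Origin: centre of its foot; z along the shank to the grip. Shank 14 mm in diameter, 44 mm long to the collar; its lowest 5 mm a cone, 9 mm across at the flat foot. Collar 26 mm across, 44 to 48 mm above the foot; then a square red grip 20 x 20 mm, faces along the pin's x and y, 48 to 80 mm above the foot.
- stand: Fixed wooden block 56 x 56 x 50 mm with an 18 mm upright through hole at its centre; origin at the centre of its underside. The pin hangs in it by its collar: foot 6 mm above the table, collar on the stand's top.
- grey_plate: Lowest plate of the pack: dark grey anodised aluminium, loose, 64 x 64 x 8 mm, 16 mm round through hole at its centre; origin: centre of its underside, on the hole's axis; z up. It lies flat in the stack, underside 50 mm above the table, some 60 to 130 g, shoved out of line by several mm, and slides over what is below it, dragging with a newton or two.
- gold_plate: Middle plate of the pack: gold-coloured anodised aluminium, loose, 64 x 64 x 8 mm, 16 mm round through hole at its centre; origin: centre of its underside, on the hole's axis; z up. It lies flat in the stack, underside 58 mm above the table, some 60 to 130 g, shoved out of line by several mm, and slides over what is below it, dragging with a newton or two.
- blue_plate: Top plate of the pack: blue anodised aluminium, loose, 64 x 64 x 8 mm, 16 mm round through hole at its centre; origin: centre of its underside, on the hole's axis; z up. It lies flat in the stack, underside 66 mm above the table, some 60 to 130 g, shoved out of line by several mm, and slides over what is below it, dragging with a newton or two.
- link_plate: Bystander: aluminium link 80 x 30 x 8 mm with two small holes, lying flat; not part of the pack. Origin on its underside.
- collet: Bystander: small steel collet, 45 mm tall, up to 32 mm across, standing. Origin on its underside.
- wheel: Bystander: white grinding wheel lying flat, 100 mm across, 16 mm thick. Origin on its underside.
- oil: Bystander: yellow plastic oil bottle, 56 mm across, 130 mm tall, red cap. Origin on its underside.
- wrench: Bystander: steel open-end wrench lying flat. Origin on its underside.
- driver: Bystander: screwdriver lying flat. Origin on its underside.
- parallel: Bystander: steel parallel bar 100 x 25 x 30 mm. Origin on its underside.
Mind the look-alikes: they are no part of the job. Several things have the shape of the stand; the one meant has the colours described above.

How it is judged:
By the outcome, as a careful person would: the job done as asked, in the order asked, and still so for the second after the job is handed in, with the robot touching nothing.
It also fails if it takes over 72 s, if anything falls off the work surface, if the arm or the gripper's body presses on something with over 40 N, if the wrist force passes 120 N, or if a joint passes its speed limit or range.

## Working session

There is one attempt and no reset: what is moved stays moved. The work goes in short steps, Python scripts to look and compute and a tool call to move; the robot and the scene stay as the last step left them, time stands still between calls to the robot, and variables do not carry over. Pictures are saved under pics/ and viewed, at most 10 in all, crops included, and the job is handed in when it is done.

Besides the shell and the picture viewer there is one more tool, called after ">>>" as name(argument=value, ...) on one line, values as JSON. move_arm: Moves the arm, as the interface text tells. Its arguments: {"type":"object","properties":{"plan":{"type":"string"}},"required":["plan"]}

```bash
ls; mkdir -p pics; cat > h.py <<'E'
import numpy as np, cv2
from cell import manip
from scipy.spatial.transform import Rotation as R
def ray(p,uv):
    K=np.array([[p['fx'],0,p['cx']],[0,p['fy'],p['cy']],[0,0,1]])
    n=cv2.undistortPoints(np.array([[uv]],float),K,np.array(p['dist_coeffs'],float))[0,0]
    T=np.array(p['world_from_camera']); return T[:3,3],T[:3,:3]@np.array([n[0],n[1],1])
def onz(p,uv,z):
    o,d=ray(p,uv); return o+d*(z-o[2])/d[2]
def proj(p,X):
    K=np.array([[p['fx'],0,p['cx']],[0,p['fy'],p['cy']],[0,0,1]])
    T=np.linalg.inv(np.array(p['world_from_camera']))
    X=np.atleast_2d(X)
    return cv2.projectPoints(X.astype(float),cv2.Rodrigues(T[:3,:3])[0],T[:3,3],K,np.array(p['dist_coeffs'],float))[0][:,0]
E
cat > a.py <<'E'
from h import *
np.set_printoptions(precision=4,suppress=True)
s=manip.state();print({k:np.round(v,4) for k,v in s.items()})
ims=[]
for c in ['top','side']:
    p=manip.read_camera(c); im=p['color'];cv2.imwrite(f'pics/{c}0.png',im)
    print(c,p['fx'],np.array(p['world_from_camera']))
    for q in ['pin','stand','fixture','blue_plate','gold_plate','grey_plate','link_plate','collet','wheel','oil','wrench','driver','parallel']:
        print(q,[(np.round(b['location'],3).tolist(),round(b['confidence'],2)) for b in manip.boxes_of(p,q)[:4]])
E
python3 a.py
```

```text
pics
{'time': np.float64(0.0), 'joint_pos': array([ 1.0968,  0.5372, -0.0044,  1.5389,  0.0026,  1.0673, -0.0712]), 'qd': array([ 0.0003,  0.0015, -0.0003,  0.0014, -0.0006,  0.0021,  0.0008]), 'tau': array([ -0.0007, -58.342 ,   1.0485, -25.9107,   0.0123,   0.0096,
         0.    ]), 'ee_pos': array([ 0.2575, -0.5961,  0.195 ]), 'ee_rot': array([ 0.9793,  0.2025, -0.0002, -0.0008]), 'force': array([-0.2256, -0.4787, -0.1633]), 'ft_torque': array([ 0.0046, -0.0505,  0.0264]), 'finger_force': np.float64(0.0), 'grip_width': np.float64(0.0854)}
top 362.8620388505175 [[ 0.0081 -0.9973  0.0737  0.4867]
 [-0.9999 -0.0091 -0.0128  0.0078]
 [ 0.0135 -0.0736 -0.9972  1.1883]
 [ 0.      0.      0.      1.    ]]
pin []
stand [([0.535, 0.255, 0.05], 0.85), ([0.388, 0.024, 0.05], 0.79), ([0.534, 0.144, 0.049], 0.75)]
fixture [([0.505, -0.169, 0.017], 0.74)]
blue_plate [([0.509, -0.174, 0.074], 0.64)]
gold_plate []
grey_plate []
link_plate [([0.502, 0.004, 0.006], 0.59)]
collet [([0.62, -0.005, 0.044], 0.62)]
wheel [([0.741, 0.15, 0.014], 0.96)]
oil [([0.746, 0.025, 0.09], 0.72)]
wrench [([0.745,
[... 209 characters left out ...]
0.8679 -0.4965  0.6201]
 [ 0.      0.      0.      1.    ]]
pin []
stand [([0.518, 0.167, 0.04], 0.94), ([0.38, 0.051, 0.046], 0.66)]
fixture [([0.479, -0.141, 0.019], 0.88)]
blue_plate [([0.509, -0.169, 0.07], 0.72)]
gold_plate [([0.476, -0.15, 0.063], 0.66)]
grey_plate [([0.549, 0.392, 0.021], 0.33)]
link_plate [([0.61, -0.001, 0.036], 0.63), ([0.503, 0.011, 0.009], 0.61), ([0.509, -0.163, 0.071], 0.28)]
collet [([0.611, 0.001, 0.034], 0.74), ([0.479, -0.14, 0.02], 0.25), ([0.743, -0.215, 0.01], 0.2)]
wheel [([0.734, 0.161, 0.015], 0.63)]
oil [([0.744, 0.034, 0.064], 0.63)]
wrench [([0.743, -0.215, 0.01], 0.68)]
driver [([0.552, 0.391, 0.022], 0.7)]
parallel [([0.548, -0.43, 0.021], 0.55)]
```

View pics/top0.png

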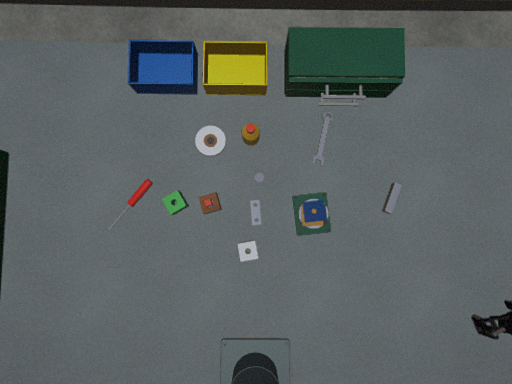

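View pics/side0.png

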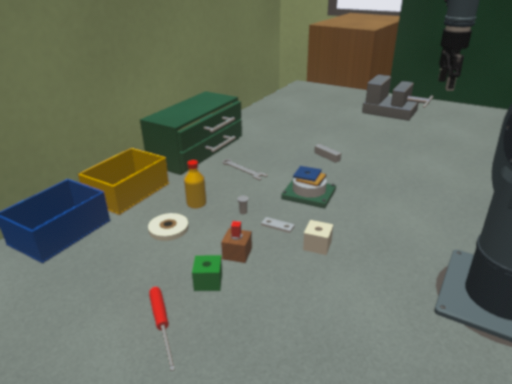

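The brown stand with the red pin is at (208,202) in the top view and the pack at (313,213). The green and white blocks are look-alikes. I'll go over the pack first.

>>> move_arm(plan="0 0 -66.6 37 -29.5 -6 8.5;0 0 -66.6 37 -29.5 -6 8.5;0 0 -66.6 37 -29.5 -6 8.5;0 0 -66.6 37 -29.5 -6 8.5;0 0 -66.6 37 -29.5 -6 8.5;0 0 -66.6 37 -29.5 -6 8.5;0 0 -66.6 37 -29.5 -6 8.5;0 0 -66.6 37 -29.5 -6 8.5;0 0 -66.6 37 -29.5 -6 8.5;0 0 -66.6 37 -29.5 -6 8.5;0 0 -66.6 37 -29.5 -6 8.5;0 0 -66.6 37 -29.5 -6 8.5")

```text
time: 2.9
ee_pos: [0.4799, -0.1802, 0.2557]
ee_rot: [0.708, 0.706, -0.0, -0.0]
force: [-0.1, -0.4, 0.1]
grip_width: 0.0851
finger_force: 0.0
```

```bash
cat > b.py <<'E'
from h import *
import sys
np.set_printoptions(precision=4,suppress=True)
s=manip.state();print(s['time'],s['ee_pos'],s['ee_rot'],s['force'],s['grip_width'])
p=manip.read_camera('wrist');cv2.imwrite(f'pics/{sys.argv[1]}.png',p['color'])
import pickle;pickle.dump(p,open(f'pics/{sys.argv[1]}.pkl','wb'))
print(p['fx'],p['cx'],p['cy'],np.array(p['world_from_camera']))
for q in sys.argv[2:]:
    print(q,[(np.round(b['location'],4).tolist(),round(b['confidence'],2)) for b in manip.boxes_of(p,q)[:3]])
E
python3 b.py w1 blue_plate gold_plate grey_plate fixture
```

```text
2.9 [ 0.4799 -0.1802  0.2557] [ 0.708   0.7062 -0.0002 -0.0001] [-0.096  -0.3977  0.0725] 0.08507591970995092
304.825361782186 253.95440712475153 192.94450210480068 [[ 1.     -0.0015 -0.0007  0.4808]
 [-0.0016 -0.9447 -0.3278 -0.0963]
 [-0.0001  0.3278 -0.9447  0.4342]
 [ 0.      0.      0.      1.    ]]
blue_plate [([0.5083, -0.1766, 0.0725], 0.56)]
gold_plate [([0.474, -0.1698, 0.0639], 0.64)]
grey_plate [([0.4772, -0.2132, 0.0584], 0.44)]
fixture [([0.4888, -0.1494, 0.0168], 0.84)]
```

View pics/w1.png

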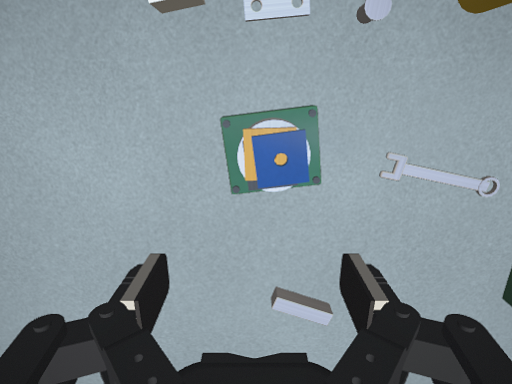

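Blue plate is at about (281,158), with gold showing through its hole. Gold peeks out to the left and above, grey at lower left, and the bush disc is about (275,157). I'll get closer.

>>> move_arm(plan="0 0 0 -5 2.8 14 8.5;0 0 0 -5 2.8 14 8.5;0 0 0 -5 2.8 14 8.5;0 0 0 -5 2.8 14 8.5;0 0 0 -5 2.8 14 8.5")

```text
time: 3.78
ee_pos: [0.5093, -0.2288, 0.1172]
ee_rot: [0.707, 0.707, 0.0, 0.001]
force: [-0.0, 0.2, 0.4]
grip_width: 0.0854
finger_force: 0.0
```

```bash
python3 b.py w2 blue_plate; python3 - <<'E'
import cv2
im=cv2.imread('pics/w2.png');cv2.imwrite('pics/w2c.png',cv2.resize(im[40:290,130:430],(798,665)[:2] and (720,600),interpolation=cv2.INTER_CUBIC))
E
```

```text
3.775 [ 0.5093 -0.2288  0.1172] [0.7071 0.7071 0.0005 0.0007] [-0.0245  0.2169  0.3693] 0.08538303189872276
304.825361782186 253.95440712475153 192.94450210480068 [[ 1.      0.0002  0.0021  0.5096]
 [ 0.0008 -0.9447 -0.328  -0.1448]
 [ 0.0019  0.328  -0.9447  0.2956]
 [ 0.      0.      0.      1.    ]]
blue_plate [([0.5087, -0.1789, 0.0735], 0.6)]
```

View pics/w2c.png

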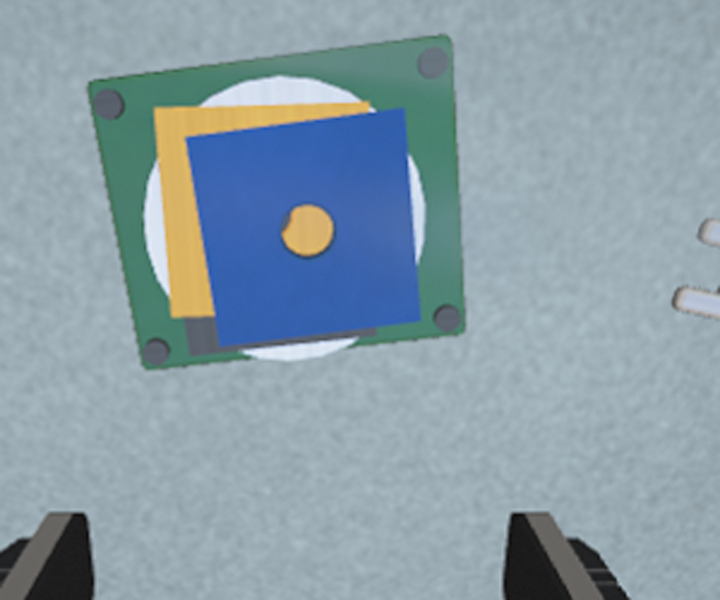

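Blue hole is at crop (308,231). The sliver of gold's hole at (287,222) says gold lies further left, and grey shows at lower left. I'll turn corners into plate centres.

```bash
cat > c.py <<'E'
from h import *
import pickle
np.set_printoptions(precision=4,suppress=True)
p=pickle.load(open('pics/w2.pkl','rb'))
W=lambda x,y,z: onz(p,(130+x/2.4-.3,40+y/2.4-.3),z)[:2]
B=[W(*c,.074) for c in [(187,137),(405,109),(420,321),(219,347)]]
print('blue',np.mean(B,0),'hole',W(308,231,.074),[np.linalg.norm(B[i]-B[i-1]) for i in range(4)],np.degrees(np.arctan2(*(B[1]-B[0])[::-1])))
G=[W(*c,.066) for c in [(154,107),(370,101),(172,318)]]
a,b=G[1]-G[0],G[2]-G[0];print(np.linalg.norm(b),np.degrees(np.arctan2(*b[::-1]))+90)
# along left edge: unit; centre
u=a/np.linalg.norm(a); n=b/np.linalg.norm(b); n2=np.array([u[1],-u[0]])
print('gold',G[0]+.032*(u+n2),'alt',G[0]+b/2+.032*np.array([-n[1],n[0]]), np.degrees(np.arctan2(u[1],u[0])), 'crescent left',W(283,224,.066))
g=W(190,355,.058);g2=W(375,335,.058);u=(g2-g)/np.linalg.norm(g2-g);print('grey',g+.032*(u+np.array([-u[1],u[0]])),np.degrees(np.arctan2(u[1],u[0])))
F=[W(*c,.02) for c in [(90,82),(451,35),(466,333),(144,370)]]
print('fix',np.mean(F,0),(F[0]+F[2])/2,(F[1]+F[3])/2,[np.linalg.norm(F[i]-F[i-1]) for i in range(4)])
# bush circle fit
from scipy.optimize import least_squares
P=np.array([W(*c,.05) for c in [(144,213),(153,265),(165,293),(283,76),(230,88),(330,82),(426,213),(421,190),(413,265),(295,361),(260,356),(335,353)]])
r=least_squares(lambda q:np.hypot(*(P-q[:2]).T)-q[2],[.5,-.17,.047]);print('bush',r.x,r.fun*1e3)
r=least_squares(lambda q:np.hypot(*(P-q[:2]).T)-.047,[.5,-.17]);print('bush',r.x,r.fun*1e3)
E
python3 c.py
```

```text
blue [ 0.5129 -0.1789] hole [ 0.513  -0.1782] [np.float64(0.06407141171266326), np.float64(0.06318296136539911), np.float64(0.06328714747209846), np.float64(0.06395680858164927)] 7.003321364597049
0.0646277739809346 1.5702446519650834
gold [ 0.5002 -0.174 ] alt [ 0.5002 -0.1743] 1.5307546575194422 crescent left [ 0.5053 -0.1772]
grey [ 0.5013 -0.1873] 6.467510161192857
fix [ 0.5061 -0.1801] [ 0.5065 -0.1801] [ 0.5057 -0.1802] [np.float64(0.10797448180787954), np.float64(0.12689258348970453), np.float64(0.10797974437279083), np.float64(0.12838424690368014)]
bush [ 0.5054 -0.1804  0.0467] [-0.0562 -0.3361  0.1335  0.0928 -0.2736  0.6447  0.4692 -0.24   -1.3171
  0.581  -0.5594  0.8611]
bush [ 0.5054 -0.1804] [-0.3402 -0.609  -0.1325 -0.2021 -0.5718  0.3557  0.2143 -0.4999 -1.5619
  0.3433 -0.8014  0.6258]
```

>>> move_arm(plan="0 0 0 5 1 -5 8.5;0 0 0 32.4 2.5 -5 8.5;0 0 0 32.4 2.5 -5 8.5;0 0 0 32.4 2.5 -5 8.5;0 0 0 32.4 2.5 -5 8.5;0 0 0 32.4 2.5 -5 8.5;0 0 0 32.4 2.5 -5 8.5;0 0 0 32.4 2.5 -5 8.5;0 0 0 32.4 2.5 -5 8.5")

```text
time: 5.0
ee_pos: [0.5338, 0.093, 0.1661]
ee_rot: [0.708, 0.706, -0.0, 0.0]
force: [-0.3, -0.4, -0.6]
grip_width: 0.0848
finger_force: 0.0
```

```bash
python3 b.py w3 pin stand; python3 - <<'E'
import cv2
im=cv2.imread('pics/w3.png');cv2.imwrite('pics/w3c.png',cv2.resize(im[40:240,150:350],(600,600),interpolation=cv2.INTER_CUBIC))
E
```

```text
5.0 [0.5338 0.093  0.1661] [ 0.7082  0.706  -0.0002  0.0004] [-0.3232 -0.4408 -0.5662] 0.08480005719878735
304.825361782186 253.95440712475153 192.94450210480068 [[ 1.     -0.0022 -0.0001  0.5346]
 [-0.0021 -0.9445 -0.3285  0.1771]
 [ 0.0007  0.3285 -0.9445  0.3446]
 [ 0.      0.      0.      1.    ]]
pin [([0.7393, 0.0357, 0.081], 0.74), ([0.5324, 0.1512, 0.0885], 0.56), ([0.7397, 0.1518, 0.0188], 0.43)]
stand [([0.5373, 0.2403, 0.0569], 0.82), ([0.5344, 0.1469, 0.0492], 0.75), ([0.3912, 0.0311, 0.054], 0.65)]
```

View pics/w3c.png

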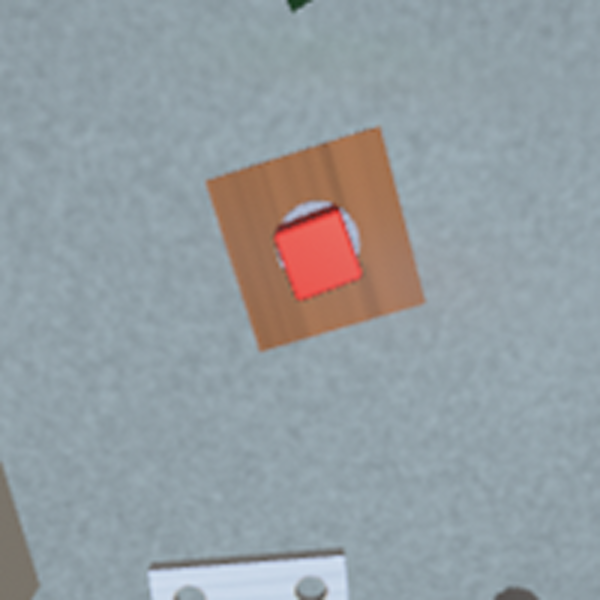

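Pin grip's top face centre is around crop (318,254), i.e. full-image (256,125), rotated about 20°; the brown stand is under it.

```bash
python3 - <<'E'
from h import *
import pickle
np.set_printoptions(precision=4,suppress=True)
p=pickle.load(open('pics/w3.pkl','rb'))
W=lambda x,y,z: onz(p,(150+x/3-.3,40+y/3-.3),z)[:2]
Q=np.array([W(*c,.086) for c in [(275,235),(338,209),(361,276),(298,300)]])
print(Q.mean(0),[np.linalg.norm(Q[i]-Q[i-1]) for i in range(4)])
for a,b in [(0,1),(3,2),(3,0),(2,1)]: print(np.degrees(np.arctan2(*(Q[b]-Q[a])[::-1])))
S=np.array([W(*c,.05) for c in [(207,181),(380,127),(425,302),(261,351)]]);print(S.mean(0))
for a,b in [(0,1),(3,2),(3,0),(2,1)]: print(np.degrees(np.arctan2(*(S[b]-S[a])[::-1])))
E
```

```text
[0.5362 0.1473] [np.float64(0.018976045758348967), np.float64(0.01866228701732797), np.float64(0.01931267928041847), np.float64(0.018902091191471144)]
21.71641323112263
20.66732803759351
109.1166792551005
109.86458618880033
[0.5365 0.147 ]
16.361568652378974
16.68839159426281
106.25477850918384
106.42065144740285
```

>>> move_arm(plan="0 0 -20 5.4 0.25 0 8.5;0 0 -20 5.4 0.25 4 8.5;0 0 -20 5.4 0.25 6 8.5;0 0 -20 5.4 0.25 6 8.5;0 0 -20 5.4 0.25 6 8.5;0 0 -20 5.4 0.25 6 8.5")

```text
time: 5.9
ee_pos: [0.537, 0.1489, 0.107]
ee_rot: [0.574, 0.819, 0.001, 0.001]
force: [0.8, 0.2, 0.0]
grip_width: 0.0849
finger_force: 0.0
```

>>> move_arm(plan="0 0 0 -0.13 -0.12 2.5 8.5;0 0 0 -0.13 -0.12 4.7 8.5;0 0 0 -0.13 -0.12 4.7 8.5;0 0 0 -0.13 -0.12 4.7 8.5;0 0 0 -0.13 -0.12 4.7 1.8;0 0 0 -0.13 -0.12 4.7 1.8;0 0 0 -0.13 -0.12 4.7 1.8;0 0 0 -0.13 -0.12 4.7 1.8;0 0 0 -0.13 -0.12 4.7 1.8;0 0 0 -0.13 -0.12 4.7 1.8;0 0 0 -0.13 -0.12 4.7 1.8;0 0 0 -0.13 -0.12 4.7 1.8")

```text
time: 7.4
ee_pos: [0.5354, 0.1472, 0.0589]
ee_rot: [0.574, 0.819, -0.0, -0.0]
force: [-0.3, -0.3, 0.5]
grip_width: 0.0176
finger_force: 0.0
```

```bash
python3 b.py w4 pin; python3 - <<'E'
import cv2
a=cv2.imread('pics/w4.png')
from h import *
p=manip.read_camera('side');b=p['color'][190:290,170:320]
cv2.imwrite('pics/w4c.png',np.hstack([a[:, 60:460],cv2.resize(b,(400,384))[:, :400]]))
E
```

```text
7.4 [0.5354 0.1472 0.0589] [ 0.5738  0.819  -0.     -0.    ] [-0.3327 -0.3354  0.468 ] 0.017576228857451737
304.825361782186 253.95440712475153 192.94450210480068 [[ 0.9396  0.3235  0.1121  0.5073]
 [ 0.3423 -0.8877 -0.3079  0.226 ]
 [-0.0001  0.3277 -0.9448  0.2374]
 [ 0.      0.      0.      1.    ]]
pin [([0.5295, 0.1543, 0.0887], 0.95)]
```

View pics/w4c.png

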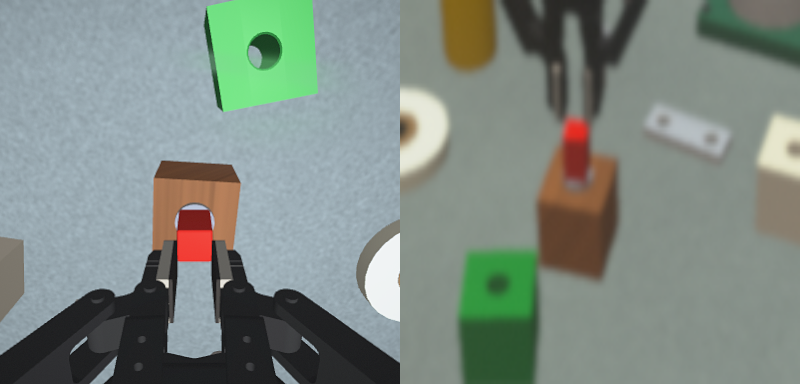

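```bash
python3 - <<'E'
from h import *
import pickle
np.set_printoptions(precision=4,suppress=True)
p=pickle.load(open('pics/w4.pkl','rb'));s=manip.state()
t=s['ee_pos'];Rm=R.from_quat(s['ee_rot']).as_matrix()
q=lambda x,y,z:(proj(p,t+Rm@np.array([x,y,z]))[0]-[60,0])
print('tip',q(0,0,0),'tipR+x',q(.011,.009,0),'tipR-x',q(-.011,.009,0),'grasp',q(0,0,-.019),'grasp R+x',q(.011,.009,-.019))
for uv in [(195,230),(195,261),(195,245.5)]:
    w=onz(p,(uv[0]+60,uv[1]),.086);print(w,Rm.T@(w-t))
E
python3 -c "
import cv2
a=cv2.imread('pics/w4.png');cv2.imwrite('pics/w4d.png',cv2.resize(a[190:330,180:330],(750,600)[:2] if 0 else (640,597),interpolation=cv2.INTER_CUBIC))"
```

```text
tip [193.1822 224.9579] tipR+x [207.4349 209.1146] tipR-x [206.9156 240.2466] grasp [193.1026 238.8321] grasp R+x [208.8185 221.6498]
[0.5331 0.1567 0.086 ] [ 0.0097  0.0011 -0.0271]
[0.5398 0.1383 0.086 ] [-0.0099  0.0011 -0.0271]
[0.5364 0.1477 0.086 ] [ 0.0001  0.0011 -0.0271]
```

View pics/w4d.png

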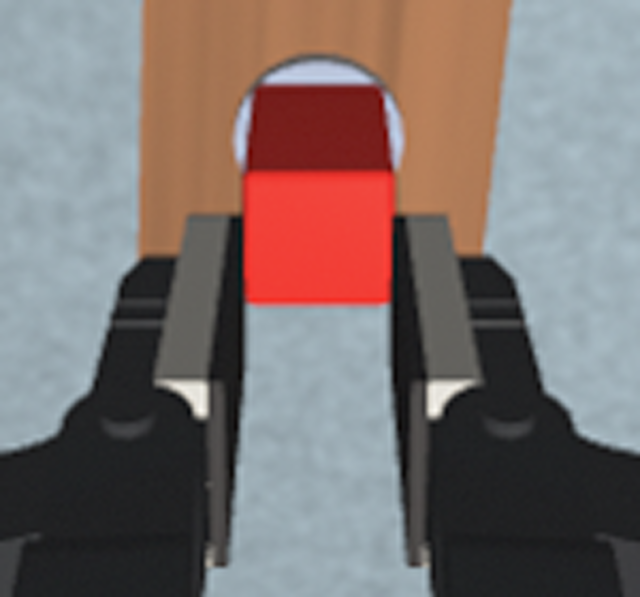

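The pads lie snug against the grip with no force on them, so I'll close further.

>>> move_arm(plan="0 0 0 0 0 0 0.8;0 0 0 0 0 0 0.8;0 0 0 0 0 0 0.8;0 0 0 0 0 0 0.8")

```text
time: 8.05
ee_pos: [0.5354, 0.1472, 0.0589]
ee_rot: [0.574, 0.819, -0.0, -0.0]
force: [0.1, 0.6, 0.6]
grip_width: 0.0081
finger_force: 0.0
```

```bash
python3 - <<'E'
from h import *
np.set_printoptions(precision=4,suppress=True)
p=manip.read_camera('side');s=manip.state();t=s['ee_pos']
print(t,'tcp',proj(p,t),'z.086',proj(p,[t[0],t[1],.086]),'z.12',proj(p,[t[0],t[1],.12]))
w=manip.read_camera('wrist')
a=cv2.resize(p['color'][150:270,180:300],(400,400),interpolation=cv2.INTER_CUBIC)
b=cv2.resize(w['color'][190:330,180:320],(400,400),interpolation=cv2.INTER_CUBIC)
cv2.imwrite('pics/v5.png',np.hstack([a,b]))
E
```

```text
[0.5354 0.1472 0.0589] tcp [[236.1387 232.6616]] z.086 [[235.6989 222.7772]] z.12 [[235.1291 209.9862]]
```

View pics/v5.png

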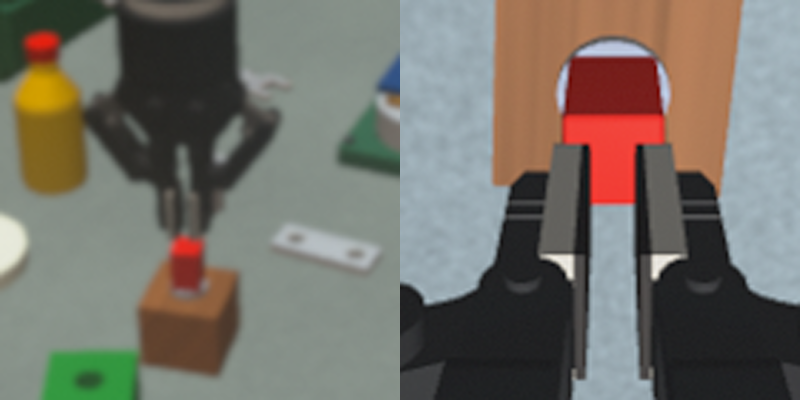

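Side crop shows the fingertips at (185,235), just above the pin's top, so the real tips sit some 35 mm above the reported TCP and nothing has been gripped. I'll open, go down in steps and check.

>>> move_arm(plan="0 0 0 0 0 0 4;0 0 0 0 0 0 4;0 0 0 0 0 0 4;0 0 0 0 0 1 4;0 0 0 0 0 2 4;0 0 0 0 0 2.4 4;0 0 0 0 0 2.4 4")

```text
time: 9.02
ee_pos: [0.535, 0.1471, 0.0343]
ee_rot: [0.574, 0.819, -0.0, -0.0]
force: [-0.1, -0.2, 0.9]
grip_width: 0.0398
finger_force: 0.0
```

```bash
cat > d.py <<'E'
from h import *
import sys
np.set_printoptions(precision=4,suppress=True)
p=manip.read_camera('side');w=manip.read_camera('wrist');s=manip.state();print(s['time'],s['ee_pos'],s['force'],s['ft_torque'],s['grip_width'],proj(p,s['ee_pos']))
x,y=int(sys.argv[2]),int(sys.argv[3])
a=cv2.resize(p['color'][y:y+96,x:x+96],(400,400),interpolation=cv2.INTER_CUBIC)
b=cv2.resize(w['color'][170:330,170:330],(400,400),interpolation=cv2.INTER_CUBIC)
cv2.imwrite(f'pics/{sys.argv[1]}.png',np.hstack([a,b]))
import pickle;pickle.dump((p,w,s),open(f'pics/{sys.argv[1]}.pkl','wb'))
E
python3 d.py v6 190 170
```

```text
9.125 [0.5355 0.1473 0.0349] [0.0072 0.4364 0.0272] [ 0.0145 -0.0173  0.0208] 0.04011578872182344 [[236.4451 241.17  ]]
```

>>> move_arm(plan="0 0 0 0 0 0.4 4;0 0 0 0 0 0.8 4;0 0 0 0 0 0.8 4;0 0 0 0 0 0.8 0.8;0 0 0 0 0 0.8 0.8;0 0 0 0 0 0.8 0.8;0 0 0 0 0 0.8 0.8;0 0 0 0 0 0.8 0.8")

```text
time: 10.12
ee_pos: [0.5357, 0.1473, 0.0271]
ee_rot: [0.574, 0.819, 0.0, 0.0]
force: [0.3, 0.7, 2.9]
grip_width: 0.0189
finger_force: 59.0
```

```bash
python3 d.py v7 190 170
```

```text
10.225 [0.5356 0.1473 0.0271] [-1.1799  0.4979  3.943 ] [0.0026 0.03   0.0371] 0.019067000137570587 [[236.5352 243.8943]]
```

View pics/v7.png

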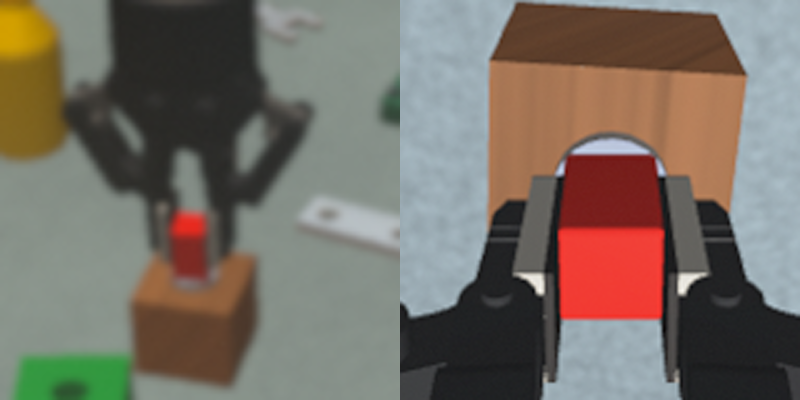

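Gripped at 59 N, tips around the grip with the pin still upright in the stand. Lifting.

>>> move_arm(plan="0 0 0 0 0 -2 0.8;0 0 0 0 0 -5 0.8;0 0 0 0 0 -9 0.8;0 0 0 0 0 -9 0.8;0 0 0 0 0 -9 0.8;0 0 0 0 0 -9 0.8")

```text
time: 10.98
ee_pos: [0.5345, 0.1467, 0.1159]
ee_rot: [0.574, 0.819, -0.001, -0.001]
force: [-0.2, 0.5, -2.8]
grip_width: 0.019
finger_force: 59.2
```

>>> move_arm(plan="0 0 0 -29.8 -13.2 0 0.8;0 0 0 -29.8 -13.2 0 0.8;0 0 0 -29.8 -13.2 0 0.8;0 0 0 -29.8 -13.2 0 0.8;0 0 0 -29.8 -13.2 0 0.8;0 0 0 -29.8 -13.2 0 0.8;0 0 0 -29.8 -13.2 0 0.8;0 0 0 -29.8 -13.2 0 0.8;0 0 0 -29.8 -13.2 0 0.8;0 0 0 -29.8 -13.2 0 0.8")

```text
time: 12.22
ee_pos: [0.5134, -0.1768, 0.1169]
ee_rot: [0.573, 0.82, 0.0, -0.0]
force: [0.1, 0.6, -2.3]
grip_width: 0.019
finger_force: 59.1
```

```bash
python3 d.py v8 250 110; python3 - <<'E'
import pickle,cv2
from h import *
p,w,s=pickle.load(open('pics/v8.pkl','rb'))
t=s['ee_pos'];f=t+[0.0006,0,-.021]
print('ee rot',s['ee_rot'],'foot',f,'proj side',proj(p,f),'wrist',proj(w,f), 'blue hole wrist',proj(w,[.513,-.1783,.074]),'side',proj(p,[.513,-.1783,.074]))
a=cv2.resize(p['color'][110:190,260:350],(400,356),interpolation=cv2.INTER_CUBIC)
b=cv2.resize(w['color'][60:330,130:400],(400,400),interpolation=cv2.INTER_CUBIC)[:356]
cv2.imwrite('pics/v8b.png',np.hstack([a,b]))
E
```

```text
12.325 [ 0.5133 -0.1773  0.1169] [ 0.3654  0.9969 -1.4575] [-0.0106 -0.0221  0.0261] 0.018913648735589126 [[307.1796 157.5537]]
ee rot [5.73381700e-01 8.19288365e-01 3.68271275e-05 1.19622350e-05] foot [ 0.51388257 -0.17732781  0.09592715] proj side [[306.61947354 164.35489625]] wrist [[253.8674265  212.82689192]] blue hole wrist [[252.37776916 202.57387357]] side [[306.68641045 171.30686603]]
```

View pics/v8b.png

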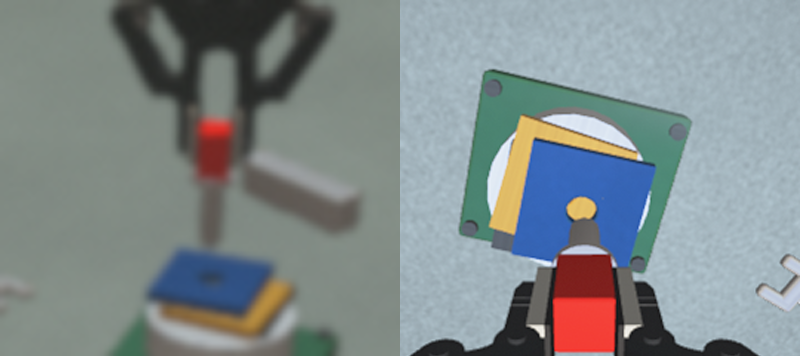

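The pin hangs above the pack; its foot at wrist-crop (580,220) is just short of the blue hole (581,209), which matches the computed offset. I'll lower it gently into the blue hole.

>>> move_arm(plan="0 0 0 -0.09 -0.13 1 0.8;0 0 0 -0.09 -0.13 1.8 0.8;0 0 0 -0.09 -0.13 1.8 0.8;0 0 0 -0.09 -0.13 2 0.8;0 0 0 -0.09 -0.13 2.1 0.8;0 0 0 -0.09 -0.13 2.2 0.8;0 0 0 -0.09 -0.13 2.3 0.8;0 0 0 -0.09 -0.13 2.4 0.8;0 0 0 -0.09 -0.13 2.4 0.8")

```text
time: 13.45
ee_pos: [0.5122, -0.1792, 0.0928]
ee_rot: [0.574, 0.819, -0.0, -0.0]
force: [0.4, 0.6, -1.6]
grip_width: 0.019
finger_force: 59.1
```

>>> move_arm(plan="0 0 0 0 0 0.1 0.8;0 0 0 0 0 0.2 0.8;0 0 0 0 0 0.3 0.8;0 0 0 0 0 0.4 0.8;0 0 0 0 0 0.4 0.8")

```text
time: 14.08
ee_pos: [0.5122, -0.1792, 0.0888]
ee_rot: [0.574, 0.819, -0.0, -0.0]
force: [0.4, 0.2, -1.2]
grip_width: 0.0188
finger_force: 59.1
```

>>> move_arm(plan="0 0 0 0.2 -0.2 0 0.8;0 0 0 0.4 -0.4 0 0.8;0 0 0 0.6 -0.6 0 0.8;0 0 0 0.75 -0.8 0 0.8;0 0 0 0.9 -1 0 0.8;0 0 0 0.9 -1 0 0.8;0 0 0 0.9 -1 0 0.8")

```text
time: 14.95
ee_pos: [0.4996, -0.1742, 0.0888]
ee_rot: [0.574, 0.819, -0.0, -0.0]
force: [1.1, 0.7, -2.5]
grip_width: 0.0184
finger_force: 59.1
```

```bash
cat > e.py <<'E'
from h import *
import sys
np.set_printoptions(precision=4,suppress=True)
s=manip.state();w=manip.read_camera('wrist');print(s['time'],s['ee_pos'],s['force'],s['ft_torque'])
for q in ['blue_plate','gold_plate','grey_plate']:
    r=manip.regions_of(w,q)
    for b in r[:1]: 
        m=b['region'].astype(np.uint8);print(q,b['confidence'],m.sum(),cv2.boundingRect(m),'corners',[tuple(c[0]) for c in cv2.approxPolyDP(max(cv2.findContours(m,0,2)[0],key=cv2.contourArea),4,True)])
hsv=cv2.cvtColor(w['color'],cv2.COLOR_BGR2HSV)
for n,lo,hi,z in [('blue',(105,120,40),(125,255,255),.074),('gold',(12,90,80),(30,255,255),.066)]:
    m=cv2.inRange(hsv,lo,hi);m[:80]=0;m[300:]=0
    cs=cv2.findContours(m,0,2)[0]
    if not cs: continue
    c=max(cs,key=cv2.contourArea);a=cv2.approxPolyDP(c,3,True)[:,0]
    print(n,cv2.contourArea(c),[(tuple(int(v) for v in x),onz(w,x,z)[:2].round(4).tolist()) for x in a])
    if n=='blue':
        P=np.array([onz(w,x[0],z)[:2] for x in c])*1000
        print('rect',cv2.minAreaRect(P.astype(np.float32)))
E
python3 e.py
```

```text
14.95 [ 0.4996 -0.1742  0.0888] [ 1.0997  0.6546 -2.4604] [ 0.0285 -0.0215  0.0325]
blue_plate 0.63 5955 (200, 159, 113, 91) corners [(np.int32(222), np.int32(159)), (np.int32(200), np.int32(244)), (np.int32(219), np.int32(249)), (np.int32(241), np.int32(224)), (np.int32(244), np.int32(209)), (np.int32(256), np.int32(204)), (np.int32(266), np.int32(211)), (np.int32(265), np.int32(223)), (np.int32(276), np.int32(238)), (np.int32(285), np.int32(239)), (np.int32(290), np.int32(249)), (np.int32(312), np.int32(184))]
gold_plate 0.66 347 (200, 154, 93, 82) corners [(np.int32(223), np.int32(155)), (np.int32(292), np.int32(176))]
grey_plate 0.49 48 (201, 207, 62, 45) corners [(np.int32(201), np.int32(247)), (np.int32(210), np.int32(250))]
blue 5622.5 [((223, 160), [0.4678, -0.144]), ((201, 245), [0.4723, -0.2083]), ((219, 250), [0.4856, -0.2077]), ((222, 240), [0.4851, -0.1993]), ((231, 239), [0.4909, -0.1964]), ((243, 224), [0.495, -0.1825]), ((244, 211), [0.4924, -0.173]), ((259, 205), [0.5005, -0.1654]), ((267, 210), [0.507, -0.1669]), ((265, 224), [0.5094, -0.1772]), ((291, 250), [0.5342, -0.19]), ((313, 185), [0.5294, -0.1397])]
rect ((501.1173400878906, -173.938720703125), (63.61139678955078, 65.90849304199219), 4.2186455726623535)
gold 186.0 [((223, 156), [0.4668, -0.1434]), ((309, 181), [0.528, -0.1398])]
```

Blue moved onto gold. Feeling down into gold.

>>> move_arm(plan="0 0 0 0 0 0.1 0.8;0 0 0 0 0 0.2 0.8;0 0 0 0 0 0.25 0.8;0 0 0 0 0 0.3 0.8;0 0 0 0 0 0.3 0.8")

```text
time: 15.78
ee_pos: [0.4997, -0.1742, 0.0858]
ee_rot: [0.574, 0.819, -0.0, -0.0]
force: [1.1, -0.2, -1.9]
grip_width: 0.019
finger_force: 59.1
```

>>> move_arm(plan="0 0 0 0 0 0.1 0.8;0 0 0 0 0 0.2 0.8;0 0 0 0 0 0.3 0.8;0 0 0 0 0 0.4 0.8;0 0 0 0 0 0.45 0.8;0 0 0 0 0 0.45 0.8")

```text
time: 16.52
ee_pos: [0.4997, -0.1742, 0.0813]
ee_rot: [0.574, 0.819, -0.0, -0.0]
force: [0.5, 0.3, -1.8]
grip_width: 0.0187
finger_force: 59.1
```

>>> move_arm(plan="0 0 0 -0.25 -0.07 0 0.8;0 0 0 -0.5 -0.14 0 0.8;0 0 0 -0.75 -0.21 0 0.8;0 0 0 -1 -0.28 0 0.8;0 0 0 -1.26 -0.35 0 0.8;0 0 0 -1.26 -0.35 0 0.8;0 0 0 -1.26 -0.35 0 0.8")

```text
time: 17.4
ee_pos: [0.5007, -0.1878, 0.0814]
ee_rot: [0.574, 0.819, -0.0, 0.0]
force: [0.1, 0.4, -2.2]
grip_width: 0.019
finger_force: 59.1
```

```bash
python3 e.py
```

```text
17.4 [ 0.5007 -0.1878  0.0814] [ 0.0737  0.4206 -2.191 ] [ 0.1438  0.1064 -0.0073]
blue_plate 0.96 6055 (198, 160, 118, 91) corners [(np.int32(222), np.int32(161)), (np.int32(199), np.int32(248)), (np.int32(217), np.int32(248)), (np.int32(252), np.int32(207)), (np.int32(265), np.int32(212)), (np.int32(266), np.int32(223)), (np.int32(292), np.int32(248)), (np.int32(315), np.int32(187))]
gold_plate 0.66 264 (224, 154, 63, 22) corners [(np.int32(224), np.int32(155)), (np.int32(286), np.int32(175))]
grey_plate 0.39 49 (199, 172, 19, 84) corners [(np.int32(199), np.int32(250)), (np.int32(208), np.int32(253))]
blue 5877.5 [((223, 160), [0.4691, -0.1557]), ((199, 248), [0.4728, -0.2202]), ((219, 250), [0.4862, -0.217]), ((222, 240), [0.4857, -0.2089]), ((231, 239), [0.4913, -0.2061]), ((243, 224), [0.4952, -0.1927]), ((246, 211), [0.494, -0.1832]), ((258, 207), [0.5004, -0.1778]), ((268, 214), [0.5084, -0.1802]), ((266, 224), [0.5097, -0.1874]), ((277, 239), [0.5207, -0.1954]), ((284, 239), [0.5252, -0.1937]), ((288, 249), [0.5307, -0.2]), ((293, 250), [0.5342, -0.1995]), ((316, 189), [0.5312, -0.1534])]
rect ((502.127197265625, -186.478271484375), (63.502559661865234, 65.91520690917969), 3.0810248851776123)
gold 204.5 [((224, 157), [0.4689, -0.1556]), ((311, 184), [0.5291, -0.1532]), ((228, 155), [0.4709, -0.1535])]
```

>>> move_arm(plan="0 0 0 0 0 0.1 0.8;0 0 0 0 0 0.2 0.8;0 0 0 0 0 0.3 0.8;0 0 0 0 0 0.4 0.8;0 0 0 0 0 0.4 0.8")

```text
time: 18.23
ee_pos: [0.5011, -0.1874, 0.0784]
ee_rot: [0.574, 0.819, -0.0, 0.0]
force: [-2.4, 1.7, 10.3]
grip_width: 0.0189
finger_force: 60.8
```

>>> move_arm(plan="0 0 0 0 0 -0.2 0.8;0 0 0 0 0 -0.2 0.8;0 0 0 0 0 -0.2 0.8")

```text
time: 18.6
ee_pos: [0.5008, -0.1873, 0.0792]
ee_rot: [0.574, 0.819, 0.0, -0.0]
force: [-0.5, 0.2, -0.5]
grip_width: 0.0188
finger_force: 59.1
```

```bash
cat > f.py <<'E'
from h import *
np.set_printoptions(precision=4,suppress=True)
s=manip.state();w=manip.read_camera('wrist');print(s['time'],s['ee_pos'],s['force'])
# print colour codes around lower-left corner and right/upper sides
im=w['color'];hsv=cv2.cvtColor(im,cv2.COLOR_BGR2HSV)
def code(px,h):
    H,S,V=[int(v) for v in h]
    if S>110 and 100<=H<=128: return 'B'
    if S>80 and 10<=H<=35: return 'y'
    if S>70 and 60<=H<=99: return 'g'
    if V>175: return 'w'
    if V<120 and S<90: return '#'
    return '.'
for name,(r0,r1,c0,c1) in {'LL':(150,262,190,240),'R':(170,262,275,330)}.items():
    print(name)
    for r in range(r0,r1,2): print(r,''.join(code(im[r,c],hsv[r,c]) for c in range(c0,c1)))
E
python3 f.py
```

```text
18.6 [ 0.5008 -0.1873  0.0792] [-0.4759  0.1629 -0.5421]
LL
150 ggggggggggggggggggggggggggggg.###.wwwwwwwwwwwwwwww
152 ggggggggggggggggggggggggggg.##.wwwwwwwwwwwwwwwwwww
154 gggggggggggggggggggggggggg##.wwwwwwwwwwwwwwwwwwwww
156 gggggggggggggggggggggggg.#.wwwwwww.yyy.wwwwwwwwwww
158 ggggggggggggggggggggggg#.wwwwwwwwwyyyyyyyyyy.wwwww
160 gggggggggggggggggggggg.wwwwwwwwwwyyyyyyyyyyyyyyyyy
162 gggggggggggggggggggg.wwwwwwwwwwwBBBBBB#yyyyyyyyyyy
164 ggggggggggggggggggg.wwwwwwwwwwwBBBBBBBBBBBBBB#yyyy
166 gggggggggggggggggg.wwwwwwwwwwwwBBBBBBBBBBBBBBBBBBB
168 gggggggggggggggggwwwwwwwwwwwwwBBBBBBBBBBBBBBBBBBBB
170 ggggggggggggggggwwwwwwwwwwwwwwBBBBBBBBBBBBBBBBBBBB
172 gggggggggggggggwwwwwwwwwwwwwwBBBBBBBBBBBBBBBBBBBBB
174 ggggggggggggg.wwwwwwwwwwww.y.BBBBBBBBBBBBBBBBBBBBB
176 gggggggggggggwwwwwwwwwwwww#.BBBBBBBBBBBBBBBBBBBBBB
178 ggggggggggggwwwwwwwwwwwww...BBBBBBBBBBBBBBBBBBBBBB
180 ggggggggggg.wwwwwwwwwwwww..BBBBBBBBBBBBBBBBBBBBBBB
182 gggggggggggwwwwwwwwwwwww..BBBBBBBBBBBBBBBBBBBBBBBB
184 gggggggggg.wwwwwwwwwwwww..BBBBBBBBBBBBBBBBBBBBBBBB
186 ggggggggggwwwwwwwwwwwww...BBBBBBBBBBBBBBBBBBBB
[... 4101 characters left out ...]
BBBBBBBBBwwwwwwwwwwwwggggggggggggggwwwww
240 ..#.......BBBBBBBBBBBBBBwwwwwwwwwwgggggggggggggggwwwwww
242 ###########BBBBBBBBBBBBwwwwwwww.gggggggggggggggg.wwwwww
244 ###########.BBBBBBBBBBwwwwwwwggggggggggggggggggg.wwwwww
246 ############BBBBBBBBBwwwwwwgggggggggggggggggggg.wwwwwww
248 ############.BBBBBBBwwwwgggggggggg########gggg.wwwwwwww
250 ##############BBBBBBggggggggggggg##########ggg.wwwwwwww
252 #######################gggggggggg###########g.wwwwwwwww
254 #########################gggggggg###########.wwwwwwwwww
256 ##########################gggggggg#########..wwwwwwwwww
258 .##########################.www.....####ggg.wwwwwwwwwww
260 .###########################.wwwwwwwwwww..wwwwwwwwwwwww
```

```bash
python3 - <<'E'
from h import *
np.set_printoptions(precision=4,suppress=True)
w=manip.read_camera('wrist')
g=w['color'][:,:,1].astype(int)
for r in range(246,264): print(r,' '.join('%3d'%v for v in g[r,190:226]))
for c in [(197,254.5),(197,255.5),(197,256.5)]:
  k=onz(w,c,.058)[:2]
  for a in (1.5,4,6.5):
    u=np.array([np.cos(np.radians(a)),np.sin(np.radians(a))]);print(c,a,k,k+.032*(u+[-u[1],u[0]]))
print('gold LL',[onz(w,c,.066)[:2] for c in [(224,156),(197,241)]], 'pin', manip.state()['ee_pos'])
E
```

```text
246 185 186 185 184 184 184 185 183 144  96 101 101 101 101 100 101 100 101 100 100 100 101 101 100 100  99 100  99 100 100 101 102 103 104 103 103
247 186 187 185 184 183 182 183 170 128  98 100 101 101 101 100 100 101 100 100  99 100 100 100  99 101 101 100 100 100 101 100 102 104 103 104 103
248 188 187 184 183 183 181 180 157 114  99 100 101 100 100 100 100 100 100 100 101 100 100 100 101 102 102 103 102 102 102 103 103 104 103 104 104
249 187 187 184 182 182 180 181 148 101 100 101 101 100 100 100 100 100 100 101  99 100 101  93  84  85  85  85  86  85  85  90 100 105 104 103 103
250 187 183 181 181 181 181 184 153 104 100 101 100 100 100 101 100 101 101 101 101 101  94  69  50  51  50  51  51  51  50  71  97 105 104 104 104
251 184 181 180 180 180 182 188 161 110 100 100 100 101 100 100 100 100 100 101 102  94  69  41  32  33  34  34  34  34  32  67  98 106 104 103 104
252 183 182 181 180 181 182 187 156 103  99 102 102 103 102 101  99 100 100 102  94  69  43  33  36  35  37  37  36  35  32  78 102 105 104 104 104
253 183 182 182 182 181 181 178 141  97 100 102 101 102 104 104 
[... 1427 characters left out ...]
 180 180 179 177 176 177 179 181 181 180 178 179 156  92  28  33  35  36  35  35  34  36  34  33  32  43  85 106 104 105 104 104 103 103
(197, 254.5) 1.5 [ 0.473  -0.2338] [ 0.5041 -0.2009]
(197, 254.5) 4 [ 0.473  -0.2338] [ 0.5027 -0.1996]
(197, 254.5) 6.5 [ 0.473  -0.2338] [ 0.5012 -0.1984]
(197, 255.5) 1.5 [ 0.4732 -0.2346] [ 0.5044 -0.2018]
(197, 255.5) 4 [ 0.4732 -0.2346] [ 0.5029 -0.2004]
(197, 255.5) 6.5 [ 0.4732 -0.2346] [ 0.5014 -0.1992]
(197, 256.5) 1.5 [ 0.4735 -0.2354] [ 0.5046 -0.2026]
(197, 256.5) 4 [ 0.4735 -0.2354] [ 0.5032 -0.2013]
(197, 256.5) 6.5 [ 0.4735 -0.2354] [ 0.5016 -0.2   ]
gold LL [array([ 0.4688, -0.154 ]), array([ 0.4699, -0.2183])] pin [ 0.5007 -0.1873  0.0792]
```

Grey rode along with gold: its hole is now about 12.5 mm in −y of the pin. Two plates that stick together can't be shifted with the pin alone, so I'll park the pin in its stand and square the pack up between the fingers.

>>> move_arm(plan="0 0 0 0 0 -1 0.8;0 0 0 0 0 -2.5 0.8;0 0 0 0 0 -4 0.8;0 0 0 0 0 -4 0.8;0 0 0 30.25 14.7 -4 0.8;0 0 0 30.25 14.7 -4 0.8;0 0 0 30.25 14.7 -4 0.8;0 0 0 30.25 14.7 -4 0.8;0 0 0 30.25 14.7 -4 0.8;0 0 0 30.25 14.7 -4 0.8;0 0 0 30.25 14.7 -4 0.8;0 0 0 30.25 14.7 -4 0.8")

```text
time: 20.2
ee_pos: [0.5355, 0.1455, 0.119]
ee_rot: [0.574, 0.819, -0.001, 0.0]
force: [0.1, -0.1, -2.5]
grip_width: 0.0192
finger_force: 59.1
```

>>> move_arm(plan="0 0 0 0 0 0 0.8;0 0 0 0 0 2 0.8;0 0 0 0 0 3.5 0.8;0 0 0 0 0 4.5 0.8;0 0 0 0 0 5.2 0.8;0 0 0 0 0 5.7 0.8;0 0 0 0 0 5.7 0.8")

```text
time: 21.08
ee_pos: [0.5355, 0.1473, 0.0622]
ee_rot: [0.574, 0.819, -0.0, -0.0]
force: [0.2, 0.9, -1.8]
grip_width: 0.0192
finger_force: 59.1
```

Foot is at z≈0.041, inside the stand. Going down, then releasing.

>>> move_arm(plan="0 0 0 0 0 1.5 0.8;0 0 0 0 0 2.7 0.8;0 0 0 0 0 3.3 0.8;0 0 0 0 0 3.45 0.8;0 0 0 0 0 3.45 0.8;0 0 0 0 0 3.45 4;0 0 0 0 0 3.45 4;0 0 0 0 0 3.45 4;0 0 0 0 0 3.45 6;0 0 0 0 0 0 8.4;0 0 0 0 0 -4 8.4;0 0 0 0 0 -6 8.4")

```text
time: 22.58
ee_pos: [0.5366, 0.1478, 0.1245]
ee_rot: [0.574, 0.819, 0.001, 0.001]
force: [0.3, -0.3, -0.2]
grip_width: 0.0844
finger_force: 0.0
```

>>> move_arm(plan="0 0 20 -30.8 -14.8 0 8.5;0 0 40 -30.8 -14.8 0 8.5;0 0 60 -30.8 -14.8 0 8.5;0 0 80 -30.8 -14.8 0 8.5;0 0 106 -30.8 -14.8 0 8.5;0 0 106 -30.8 -14.8 0 8.5;0 0 106 -30.8 -14.8 0 8.5;0 0 106 -30.8 -14.8 0 8.5;0 0 106 -30.8 -14.8 0 8.5;0 0 106 -30.8 -14.8 0 8.5;0 0 106 -30.8 -14.8 0 8.5;0 0 106 -30.8 -14.8 0 8.5")

```text
time: 24.08
ee_pos: [0.5017, -0.1927, 0.1224]
ee_rot: [0.999, 0.036, -0.0, -0.0]
force: [0.1, -0.3, -0.0]
grip_width: 0.085
finger_force: 0.0
```

```bash
cat > g.py <<'E'
from h import *
np.set_printoptions(precision=4,suppress=True)
s=manip.state();w=manip.read_camera('wrist');print(s['time'],s['ee_pos'],s['ee_rot'],s['force'],s['grip_width'])
im=w['color'];hsv=cv2.cvtColor(im,cv2.COLOR_BGR2HSV)
H,S,V=[hsv[...,i].astype(int) for i in range(3)]
out=np.full(H.shape,'.')
out[V>175]='w';out[(V<120)&(S<90)]='#';out[(S>70)&(H>=60)&(H<=99)]='g';out[(S>80)&(H>=10)&(H<=35)]='y';out[(S>110)&(H>=100)&(H<=128)]='B'
t=s['ee_pos']
import sys
a,b=[int(v) for v in sys.argv[1:3]];c,d=[int(v) for v in sys.argv[3:5]]
for r in range(a,b,3): print('%3d'%r,''.join(out[r,c:d:2]))
print('proj blue?',proj(w,[[.501,-.1865,.074],[.501,-.1995,.058]]))
def W(u,v,z): return onz(w,(u,v),z)[:2]
import pickle;pickle.dump(w,open('pics/g.pkl','wb'))
E
python3 g.py 90 300 160 360
```

```text
24.075 [ 0.5017 -0.1927  0.1224] [ 0.9993  0.0363 -0.     -0.    ] [ 0.1422 -0.3263 -0.0065] 0.08499937231765772
 90 wwwwwwwww.wwwwwwwwwwwwwwwwwwwwwwwwwwwwwwwwwwwwwwwwwwwwwwwwwwwwwwwwwwwwwwwwwwwwwwwwwwwww.wwwwwwwwwwww
 93 wwwwww.wwwww.w.wwwwwwwwwwwwwwwwwwwwwwwwwwwwwwwwwwwwwwwwwwwwwwwwwwwwwwwwwwwwwwwwwwwwwwwwwwww.wwwwww..
 96 wwwwww.wwwwwwwwww...wwwwwwwwwwwwwwwwwwwwwwwwwwwwwwwwwwwwwwwwwwwwwwwwwwwwwwwwwwwwwwwwwwwwwww.wwww.www
 99 wwwwwwww.....wwwwwwwwwwwwwwwwwwwwwwwwwwwwwwwwwwwwwwwwwwwwwwwwwwwwwwwwwwwwww.wwwwwwwwwwwwwwwwwwww..ww
102 wwwwwwwwwwwwwwwwwwwwwwwwwwwwwwwwwwwwwww.wwwwwwwwwwwwwwwwwwwww.w....wwwwwwwwww.wwwwww.wwwwwwwwwww.www
105 wwwwwwwwwww.wwwwwwwwwwwwwwwwwwww.........#####ggggggggggggggggggggggg.wwwwwwwwwwwww.wwwwwwwwwwwww..w
108 wwwwwwwww...###gggggggggggggggggggggggggggggggggggggggggggggggg###ggg.wwwwwwwwwwwwwwwwwwwwwwwwwwwwww
111 ww.wwwww.ggggggggggggggggggggggggggggggggggggggggggggggggggggg#####gg.wwwwwwwwwwwwwwwwwwwww.wwwwwwww
114 wwww...w.gg####ggggggggggggggggggggggggggggggggggggggggggggggg######g.wwwwwwwwwwwwwwwwwwwww.wwwwwwww
117 ww..wwww.g######gggggggggggggggggggggg
[... 5716 characters left out ...]
wwwwww##########
282 #####w....wwwwwwwwwwww.wwwwwwwwwwwwwwwwwww.wwwwwwwwww.wwwwwwwwwwww..wwww..wwwwwww......www##########
285 #####www....wwwwww....wwww..wwwww..wwwwwww.wwwww.w.wwwwwww.www.wwwwwww.ww.w.wwwww.w.wwwwww##########
288 #####wwwwwwwwwwwwwwwwwwwwwwwwwwwwwwwwwww.w.wwwwwwwwww..w.ww.wwwwwwwwwwwwwww.ww.w.........w##########
291 ####.wwwwwwwwwwwwwwwwwwwwwwwwwwwwwww...wwwww.wwww.wwwwwwwww.wwwwwwwwwwwwww..wwwwww.ww...ww##########
294 ####wwwwww..wwwwwww..wwwwwwwww..wwww...wwww.....wwwwwwwwww..www....www.wwwww..w.ww..ww.....#########
297 ###.wwwwwwwwwwww...w.ww.wwwwwwww.ww..wwwwwwwwwwwww.....wwww..w..wwwwwwwwwwwwww.wwwwwwwww..w.########
proj blue? [[245.2327 201.0137]
 [261.0728 195.411 ]]
```

```bash
python3 - <<'E'
from h import *
import pickle
np.set_printoptions(precision=4,suppress=True)
w=pickle.load(open('pics/g.pkl','rb'))
W=lambda u,v,z:onz(w,(u,v),z)[:2]
print('blue L',W(206,165,.074),W(208,231,.074),'R',W(290,163,.074),W(286,231,.074),'blue hole',W(247,199,.074))
print('grey R',W(300.5,160,.058),W(299.5,200,.058),W(297,230,.058),'top',W(250,155.5,.058),W(290,155.5,.058),'bot',W(290,234,.058))
g=w['color']
for r in (170,200,225): print(r,[tuple(int(v) for v in g[r,c]) for c in range(200,212)])
# bush circle fit from white/green boundary
hsv=cv2.cvtColor(g,cv2.COLOR_BGR2HSV)
# finger inner edges at tip rows
for r in (256,262): print(r,' '.join('%d'%v for v in g[r,155:175,1]),'|',' '.join('%d'%v for v in g[r,335:350,1]))
print(' '.join('%d'%v for v in g[244:262,150,1]),'|',' '.join('%d'%v for v in g[244:262,356,1]))
E
```

```text
blue L [ 0.5281 -0.1547] [ 0.4724 -0.1576] R [ 0.5344 -0.2185] [ 0.4771 -0.2217] blue hole [ 0.5028 -0.1878]
grey R [ 0.5338 -0.229 ] [ 0.4993 -0.2324] [ 0.4711 -0.2337] top [ 0.5345 -0.1878] [ 0.5369 -0.2201] bot [ 0.4668 -0.228 ]
170 [(238, 224, 214), (238, 224, 214), (238, 223, 213), (239, 225, 215), (241, 230, 221), (220, 181, 164), (169, 89, 42), (173, 96, 50), (173, 97, 52), (171, 95, 51), (170, 95, 52), (170, 94, 51)]
200 [(239, 225, 215), (239, 224, 214), (239, 225, 215), (239, 225, 215), (239, 226, 216), (242, 230, 221), (221, 181, 164), (173, 89, 41), (175, 95, 50), (175, 97, 51), (176, 97, 52), (175, 97, 50)]
225 [(108, 126, 72), (108, 126, 71), (107, 124, 69), (107, 124, 70), (106, 124, 70), (105, 122, 65), (111, 138, 121), (157, 125, 112), (181, 96, 47), (179, 98, 52), (180, 99, 54), (178, 99, 52)]
256 105 106 107 92 48 28 31 29 26 23 17 107 162 170 171 173 174 173 175 175 | 165 167 169 169 167 165 156 93 23 25 30 29 30 30 41
262 80 32 32 31 26 24 26 26 27 26 25 18 126 180 175 175 173 166 161 167 | 163 165 167 168 168 173 111 28 26 29 29 28 26 28 29
166 163 163 165 165 166 167 170 177 137 100 102 104 104 105 105 104 105 | 167 168 168 168 168 167 167 168 169 117 92 104 105 105 105 105 104 105
```

>>> move_arm(plan="0 0 0 0 0.15 0 8.54;0 0 0 0 0.15 3 8.54;0 0 0 0 0.15 6 8.54;0 0 0 0 0.15 8 8.54;0 0 0 0 0.15 9.5 8.54;0 0 0 0 0.15 10 8.54;0 0 0 0 0.15 10.4 8.54;0 0 0 0 0.15 10.7 8.54;0 0 0 0 0.15 10.9 8.54;0 0 0 0 0.15 11 8.54;0 0 0 0 0.15 11 8.54")

```text
time: 25.5
ee_pos: [0.5019, -0.1943, 0.0125]
ee_rot: [0.999, 0.035, 0.0, 0.0]
force: [-0.6, -0.1, 0.3]
grip_width: 0.0851
finger_force: 0.0
```

>>> move_arm(plan="0 0 0 0 0 0.1 8.54;0 0 0 0 0 0.2 8.54;0 0 0 0 0 0.3 8.54;0 0 0 0 0 0.4 8.54;0 0 0 0 0 0.5 8.54;0 0 0 0 0 0.5 8.54")

```text
time: 26.25
ee_pos: [0.5017, -0.1943, 0.0073]
ee_rot: [0.999, 0.035, -0.0, -0.0]
force: [0.5, 0.9, -0.9]
grip_width: 0.0856
finger_force: 0.0
```

>>> move_arm(plan="0 0 0 0 0 0 7.9;0 0 0 0 0 0 7.9;0 0 0 0 0 0 7.5;0 0 0 0 0 0 7.5;0 0 0 0 0 0 7.5")

```text
time: 26.88
ee_pos: [0.5018, -0.1939, 0.0075]
ee_rot: [0.999, 0.035, -0.0, -0.0]
force: [-1.5, 2.7, 4.8]
grip_width: 0.0748
finger_force: 5.3
```

```bash
python3 g.py 141 282 160 360
```

```text
26.875 [ 0.5018 -0.1939  0.0075] [ 0.9994  0.0347 -0.     -0.0002] [-1.4894  2.6921  4.8095] 0.07478974567113018
141 ggggggggggggggggggggggggggggggggggggggggggggggggggggggggggggggggggggggggggggggggggwwwwwwwwwwwwwwwwww
144 gggggggggggggggggggggggggggggggggggggggggggggggggggggggggggggggggggggggggggggggggg.wwwwwwwwwwwwwwwww
147 ggggggggggggggggggggggggggggggggggggggggggggggggggggggggggggggggggggggggggggggggggwwwwwwwwwwwwwwwwww
150 ggggggggggggggggggggggggggggggggggggggggggggggggggggggggggggggggggggggggggggggggggwwwwwwwwwwwwwwwwww
153 gggggggggggggggggggggggggggggg...........gggggggggggggggggggggggggggggggggggggggggwwwwwwwwwwwwwwwwww
156 ggggggggggggggggggggggg........................gggggggggggggggggggggggggggggggggggwwwwwwwwwwwwwwwwww
159 gggggggggggggggggg..................................ggggggggggggggggggggggggggggggwwwwwwwwwwwwwwwwww
162 ggggggggggggggg.......................................ggggggggggggggggggggggggggggwwwwwwwwwwwwwwwwww
165 gggggggggggg.............................................gggggggggggggggggggggggggwwwwwwwwwwwwwwwwww
168 gggggggggg...........wwwwwwwwwwwwwwwww
[... 3301 characters left out ...]
#.##############
264 ###BBBBBBBBBBBBBBBBBBBBBBBBBBBBBBBBBBBBBBBBBBBBBBBBBBBBBBBBBBBBBBBBBBBBBBBBBBBB##.##..##############
267 ###BBBBBBBBBBBBBBBBBBBBBBBBBBBBBBBBBBBBBBBBBBBBBBBBBBBBBBBBBBBBBBBBBBBBBBBBBBBB######.##############
270 ####BBBBBBBBBBBBBBBBBBBBBBBBBBBBBBBBBBBBBBBBBBBBBBBBBBBBBBBBBBBBBBBBBBBBBBBBBBB#####################
273 ####BBBBBBBBBBBBBBBBBBBBBBBBBBBBBBBBB..#..#.#BBBBBBBBBBBBBBBBBBBBBBBBBBBBBBBBB........##############
276 ####BBBBBBBBBBBBBBBBBBBBBBBBBBBBBBB#############BBBBBBBBBBBBBBBBBBBBBBBBBBBBBB.#####################
279 ####BBBBBBBBBBBBBBBBBBBBBBBBBBBBBBy#........####y.BBBBBBBBBBBBBBBBBBBBBBBBBBBB.......###############
proj blue? [[235.3657 293.0549]
 [263.7431 273.8212]]
```

>>> move_arm(plan="0 0 0 0 0 -0.1 7.5;0 0 0 0 0 -0.15 7.5;0 0 0 0 0 -0.15 7.2;0 0 0 0 0 -0.15 7.2;0 0 0 0 0 -0.15 7.2")

```text
time: 27.55
ee_pos: [0.502, -0.1953, 0.009]
ee_rot: [0.999, 0.034, 0.0, 0.001]
force: [-0.0, -2.6, 1.7]
grip_width: 0.0719
finger_force: 1.5
```

>>> move_arm(plan="0 0 0 0 0 -0.05 6.9;0 0 0 0 0 -0.1 6.9;0 0 0 0 0 -0.1 6.9")

```text
time: 27.92
ee_pos: [0.5017, -0.1939, 0.0098]
ee_rot: [0.999, 0.035, -0.0, -0.0]
force: [1.1, -2.2, 0.0]
grip_width: 0.0691
finger_force: 1.1
```

```bash
python3 g.py 204 282 150 370
```

```text
27.925 [ 0.5017 -0.1939  0.0098] [ 0.9994  0.0347 -0.0001 -0.0002] [ 1.1091 -2.1601  0.0094] 0.06911409568959975
204 wwwwwwwwwwwwwwwwwwwwwwwwwwwwwwwwwwwwwwwwwwwwwwwwwwwwwwwwwwwwwwwwwwwwwwwwwwwww#gggggggg..wwwwwwwwwwwwwwwwwwwwww
207 wwwwwwwwwwwwwwwwwwwww.yyyyyyyyyyyyyyyyyyyy#yy#yyyy##########y############################wwwwwwwwwwwwwwwwwwwww
210 wwwwwwwwwwwwwwwyyyyyyyyyyyyyyyyyyyyyyyyyyyyyyyyyyyyyyyyyyyyyyyyyyyyyyyyyyyyyyyyyyyyyyy####wwwwwwwwwwwwwwwwwwww
213 wwwwwwwwwwwwwwyyyyyyyyyyyyyyyyyyyyyyyyyy#############.BBBBBBBBBBBBBBBBBBBBBBBBBBBBBBBBB.#.wwwwwwwwwwwwwwwwwwww
216 wwwwwwwwwwww.BBBBBBBBBBBBBBBBBBBBBBBBBBBBBBBBBBBBBBBBBBBBBBBBBBBBBBBBBBBBBBBBBBBBBBBBBB.#.wwwwwwwwwwwwwwwwwwww
219 wwwwwwwwwww.BBBBBBBBBBBBBBBBBBBBBBBBBBBBBBBBBBBBBBBBBBBBBBBBBBBBBBBBBBBBBBBBBBBBBBBBBBBB..wwwwwwwwwwwwwwwwwwww
222 wwwwwwwwwwwBBBBBBBBBBBBBBBBBBBBBBBBBBBBBBBBBBBBBBBBBBBBBBBBBBBBBBBBBBBBBBBBBBBBBBBBBBBBB..wwwwwwwwwwwwwwwwwwww
225 wwwwwwwwwwwBBBBBBBBBBBBBBBBBBBBBBBBBBBBBBBBBBBBBBBBBBBBBBBBBBBBBBBBBBBBBBBBBBBBBBBBBBBBB.wwwwwwwwwwwwwwwwwwwww
228 wwwwwwwwwwwBBBBBBBBBBBBBBBBBBBBBBBBBBBBBBBBBBBBBBBBBBBBBBBBBBBB
[... 1356 characters left out ...]
BBBBBBBBBBBBBBBBBBBBBBBBBBBBBBBBBBBBBBBBBBBBBBBB#################wwwwww
267 #############BBBBBBBBBBBBBBBBBBBBBBBBBBBBBBBBBBBBBBBBBBBBBBBBBBBBBBBBBBBBBBBBBBBBBBBBBB##################wwwww
270 #############BBBBBBBBBBBBBBBBBBBBBBBBBBBBBBBBBBBBwwwwwBBBBBBBBBBBBBBBBBBBBBBBBBBBBBBBBB########.##########wwww
273 #############BBBBBBBBBBBBBBBBBBBBBBBBBBBBBBB.#####.wwwwwwBBBBBBBBBBBBBBBBBBBBBBBBBBBBBB####################www
276 #############BBBBBBBBBBBBBBBBBBBBBBBBBBBBBBy#.##########yyBBBBBBBBBBBBBBBBBBBBBBBBBBBBB#####################ww
279 #############yBBBBBBBBBBBBBBBBBBBBBBBBBBBB#yy#########yyyyyBBBBBBBBBBBBBBBBBBBBBBBBBBBB######################w
proj blue? [[235.6619 289.7489]
 [263.6168 271.1154]]
```

>>> move_arm(plan="0 0 0 0 0 -0.05 6.6;0 0 0 0 0 -0.1 6.6;0 0 0 0 0 -0.1 6.3;0 0 0 0 0 -0.1 6.3;0 0 0 0 0 -0.1 6.3")

```text
time: 28.6
ee_pos: [0.5018, -0.1935, 0.0109]
ee_rot: [0.999, 0.035, -0.0, -0.0]
force: [-0.5, 1.7, 4.3]
grip_width: 0.063
finger_force: 30.5
```

Squeezed flush at 63 mm. While still holding the whole pack I'll slide it so the holes sit over the bush's centre, then look down through them for the bore.

>>> move_arm(plan="0 0 0 0 0 -0.05 6.3;0 0 0 0.1 -0.3 -0.05 6.3;0 0 0 0.2 -0.6 -0.05 6.3;0 0 0 0.35 -0.9 -0.05 6.3;0 0 0 0.46 -1.29 -0.05 6.3;0 0 0 0.46 -1.29 -0.05 6.3;0 0 0 0.46 -1.29 -0.05 6.3")

```text
time: 29.48
ee_pos: [0.5057, -0.18, 0.0113]
ee_rot: [0.999, 0.035, 0.0, -0.0]
force: [0.7, 1.4, -1.9]
grip_width: 0.0633
finger_force: 30.4
```

>>> move_arm(plan="0 0 0 0 0 0 7;0 0 0 0 0 0 8.5;0 0 0 0 0 0 8.5;0 0 0 0 0 0 8.5;0 0 0 0 0 -3 8.5;0 0 0 0 0 -5 8.5;0 0 0 -4 0 -5.5 8.5;0 0 0 -8.4 0 -5.5 8.5;0 0 0 -8.4 0 -5.5 8.5;0 0 0 -8.4 0 -5.5 8.5")

```text
time: 30.72
ee_pos: [0.4226, -0.187, 0.0667]
ee_rot: [0.999, 0.035, 0.001, 0.0]
force: [-0.2, 0.1, 0.1]
grip_width: 0.0852
finger_force: 0.0
```

```bash
cat > k.py <<'E'
from h import *
import pickle
np.set_printoptions(precision=4,suppress=True)
s=manip.state();w=manip.read_camera('wrist');print(s['time'],s['ee_pos'],s['ee_rot'],s['force'],s['grip_width'])
pickle.dump(w,open('pics/k.pkl','wb'))
im=w['color'];hsv=cv2.cvtColor(im,cv2.COLOR_BGR2HSV)
m=cv2.inRange(hsv,(105,120,40),(125,255,255))
cs,h=cv2.findContours(m,cv2.RETR_CCOMP,2)
i=max(range(len(cs)),key=lambda i:cv2.contourArea(cs[i]))
P=np.array([onz(w,x[0],.074)[:2] for x in cs[i]])*1000
print('blue rect',cv2.minAreaRect(P.astype(np.float32)))
j=[k for k in range(len(cs)) if h[0][k][3]==i and cv2.contourArea(cs[k])>80]
for k in j:
    Q=np.array([onz(w,x[0],.074)[:2] for x in cs[k]])*1000;print('hole',cv2.minEnclosingCircle(Q.astype(np.float32)))
    x,y,ww,hh=cv2.boundingRect(cs[k]);print(x,y,ww,hh)
    for r in range(y-2,y+hh+2): print(r,' '.join('%3d'%v for v in im[r,x-2:x+ww+2,2]),'|',' '.join('%3d'%v for v in hsv[r,x-2:x+ww+2,1]))
E
python3 k.py
```

```text
30.725 [ 0.4226 -0.187   0.0667] [0.9994 0.0346 0.0007 0.0002] [-0.1787  0.1377  0.0779] 0.08520725129147425
blue rect ((507.6705322265625, -180.57896423339844), (63.73438262939453, 63.81161880493164), 5.621164798736572)
hole ((507.698974609375, -180.63768005371094), 8.469440460205078)
236 71 32 33
69  56  57  57  57  57  56  57  58  57  58  57  58  57  59  57  57  58  57  58  58  59  59  60  61  60  60  60  60  61  61  60  61  62  61  61  63 | 171 171 171 171 171 172 171 169 171 170 171 170 171 167 168 167 164 162 162 164 163 164 164 165 167 166 166 166 164 164 164 164 162 163 163 161
70  55  55  56  55  55  56  56  56  55  56  56  56  55  55  54  54  53  52  52  52  54  55  56  56  58  58  58  58  59  59  59  59  58  59  60  60 | 173 173 171 173 174 172 172 172 174 173 170 169 169 163 161 158 155 155 155 155 155 156 159 165 164 166 168 168 167 167 166 166 167 166 165 165
71  54  54  55  54  54  55  55  55  56  54  55  52  51  47  44  44  41  50  58  51  41  43  49  52  54  55  57  57  57  57  57  58  58  57  57  58 | 175 174 173 175 175 174 174 174 172 174 165 163 160 160 164 164 1
[... 9346 characters left out ...]
 179 178 176 175 172 172 177 179 181 182 155 158 181 179 176 176 175 176 177 179 178 179 178 179 178 180 181 177
104  53  54  54  54  52  54  53  52  52  52  52  53  52  53  52  52  49  51  49  49  51  52  50  51  51  52  52  52  52  52  51  52  51  51  51  53 | 179 178 178 178 181 178 179 180 180 180 180 178 177 174 173 171 175 172 174 174 173 172 176 176 179 178 178 178 178 177 179 178 179 179 180 177
105  54  54  53  54  54  54  54  53  54  52  52  53  53  53  53  53  52  52  53  52  53  52  53  52  52  51  52  51  52  52  52  52  51  51  53  53 | 178 178 179 178 178 178 178 179 177 180 180 178 178 178 178 176 177 177 174 176 175 177 177 179 178 179 178 179 178 178 178 178 179 179 177 177
```

The dark disc bulging in from the left of the hole (columns ~238–249, rows 80–100) is the bore. Fitting a circle to its edge.

```bash
python3 - <<'E'
from h import *
import pickle
from scipy.optimize import least_squares
np.set_printoptions(precision=4,suppress=True)
w=pickle.load(open('pics/k.pkl','rb'))
idx=[11.6,12.6,13.2,13.7,14.4,14.5,14.85,15.2,15.4,15.4,15.4,15.2,15.0,14.85,14.7,14.4,13.9,13.4,12.7,12.3]
P=np.array([onz(w,(234+i,81+k),.05)[:2] for k,i in enumerate(idx)])
r=least_squares(lambda q:np.hypot(*(P-q).T)-.008,P.mean(0)+[0,.006]);print('bore',r.x,'rms mm',1e3*np.sqrt(np.mean(r.fun**2)))
r2=least_squares(lambda q:np.hypot(*(P-q[:2]).T)-q[2],[*r.x,.008]);print(r2.x)
# bush in this view: white vs green
im=w['color'];hsv=cv2.cvtColor(im,cv2.COLOR_BGR2HSV)
print('hole blue top',onz(w,(252.5,87.3),.074)[:2])
T=np.array(w['world_from_camera']);print(T[:3,3])
# far-side wall ends of grey hole bottom (z .05): white region right edge
Q=[onz(w,c,.05)[:2] for c in [(261.5,83),(264,86),(265.2,90),(265.3,92),(251,77.5),(246,79)]];print(np.array(Q))
E
```

```text
bore [ 0.505  -0.1712] rms mm 0.06488108246715946
[ 0.505  -0.1709  0.0082]
hole blue top [ 0.5076 -0.181 ]
[ 0.5072 -0.1816  0.2453]
[[ 0.5105 -0.1862]
 [ 0.5089 -0.1878]
 [ 0.5066 -0.1887]
 [ 0.5055 -0.1889]
 [ 0.5131 -0.1796]
 [ 0.5121 -0.1767]]
```

>>> move_arm(plan="0 0 0 0 0 -5.8 8.5;0 0 -20 13.6 -32.6 -5.8 8.5;0 0 -40 13.6 -32.6 -5.8 8.5;0 0 -60 13.6 -32.6 -5.8 8.5;0 0 -80 13.6 -32.6 -5.8 8.5;0 0 -106 13.6 -32.6 -5.8 8.5;0 0 -106 13.6 -32.6 -5.8 8.5;0 0 -106 13.6 -32.6 -5.8 8.5;0 0 -106 13.6 -32.6 -5.8 8.5;0 0 -106 13.6 -32.6 -5.8 8.5;0 0 -106 13.6 -32.6 -5.8 8.5;0 0 -106 13.6 -32.6 -5.8 8.5")

```text
time: 32.28
ee_pos: [0.5354, 0.1484, 0.1242]
ee_rot: [0.574, 0.819, 0.0, -0.0]
force: [0.3, -0.9, -0.5]
grip_width: 0.0849
finger_force: 0.0
```

```bash
python3 - <<'E'
from h import *
np.set_printoptions(precision=4,suppress=True)
s=manip.state();w=manip.read_camera('wrist');print(s['time'],s['ee_pos'],s['ee_rot'],s['grip_width'])
hsv=cv2.cvtColor(w['color'],cv2.COLOR_BGR2HSV)
m=cv2.inRange(hsv,(0,150,170),(8,255,255))|cv2.inRange(hsv,(172,150,170),(180,255,255))
for c in cv2.findContours(m,0,2)[0]:
    if cv2.contourArea(c)>200:
        P=np.array([onz(w,x[0],.086)[:2] for x in c])*1000;print(cv2.contourArea(c),cv2.boundingRect(c),cv2.minAreaRect(P.astype(np.float32)))
E
```

```text
32.275 [0.5354 0.1484 0.1242] [ 0.5744  0.8186  0.0005 -0.0003] 0.08492161852705807
610.0 (241, 193, 27, 25) ((536.3923950195312, 147.41619873046875), (20.087730407714844, 19.65500259399414), 19.92844009399414)
```

>>> move_arm(plan="0 0 0 -0.1 0 3 8;0 0 0 -0.1 0 6 6;0 0 0 -0.1 0 8 5;0 0 0 -0.1 0 9.3 4;0 0 0 -0.1 0 9.65 4;0 0 0 -0.1 0 9.65 4;0 0 0 -0.1 0 9.65 0.8;0 0 0 -0.1 0 9.65 0.8;0 0 0 -0.1 0 9.65 0.8;0 0 0 -0.1 0 9.65 0.8;0 0 0 -0.1 0 9.65 0.8")

```text
time: 33.7
ee_pos: [0.536, 0.1471, 0.0288]
ee_rot: [0.574, 0.819, 0.001, 0.001]
force: [-0.1, -0.0, 7.3]
grip_width: 0.0188
finger_force: 59.2
```

>>> move_arm(plan="0 0 0 0 0 -2 0.8;0 0 0 0 0 -5 0.8;0 0 0 0 0 -9 0.8;0 0 0 0 0 -9 0.8;0 0 0 -15 -6.7 -9 0.8;0 0 0 -29.6 -14.0 -9 0.8;0 0 0 -29.6 -14.0 -9 0.8;0 0 0 -29.6 -14.0 -9 0.8;0 0 0 -29.6 -14.0 -9 0.8;0 0 0 -29.6 -14.0 -9 0.8;0 0 0 -29.6 -14.0 -9 0.8;0 0 0 -29.6 -14.0 -9 0.8")

```text
time: 35.2
ee_pos: [0.5049, -0.1767, 0.1178]
ee_rot: [0.573, 0.82, 0.001, -0.0]
force: [0.1, 1.0, -0.5]
grip_width: 0.0189
finger_force: 59.1
```

```bash
python3 - <<'E'
from h import *
np.set_printoptions(precision=4,suppress=True)
s=manip.state();w=manip.read_camera('wrist');print(s['time'],s['ee_pos'],s['ee_rot'],s['force'],s['grip_width'])
hsv=cv2.cvtColor(w['color'],cv2.COLOR_BGR2HSV)
m=cv2.inRange(hsv,(105,120,40),(125,255,255));m[300:]=0
cs=cv2.findContours(m,0,2)[0];c=max(cs,key=cv2.contourArea)
a=cv2.approxPolyDP(c,3,True)[:,0]
print([(tuple(int(v) for v in x),onz(w,x,.074)[:2].round(4).tolist()) for x in a])
print('pred hole px',proj(w,[.5076,-.181,.074]))
m2=cv2.inRange(hsv[150:260,200:300],(105,120,40),(125,255,255))
for r in range(160,250,3): print(r,''.join('B' if v else '.' for v in cv2.inRange(hsv[r:r+1,200:300],(105,120,40),(125,255,255))[0]))
E
```

```text
35.2 [ 0.5049 -0.1767  0.1178] [ 0.5726  0.8199  0.0005 -0.0004] [ 0.1412  0.9843 -0.5274] 0.018898457537751583
[((225, 157), [0.4732, -0.1512]), ((208, 232), [0.4798, -0.2145]), ((231, 237), [0.4987, -0.2123]), ((243, 222), [0.5034, -0.1964]), ((245, 201), [0.4989, -0.1789]), ((259, 196), [0.5076, -0.1713]), ((266, 203), [0.5148, -0.1749]), ((265, 222), [0.5199, -0.1903]), ((277, 239), [0.5344, -0.2011]), ((285, 240), [0.5409, -0.1997]), ((305, 178), [0.5354, -0.1457])]
pred hole px [[254.6159 206.9025]]
160 ........................BBBBBBBBBBBBBBB.............................................................
163 .......................BBBBBBBBBBBBBBBBBBBBBBBBBBBB.................................................
166 ......................BBBBBBBBBBBBBBBBBBBBBBBBBBBBBBBBBBBBBBBBBB....................................
169 ......................BBBBBBBBBBBBBBBBBBBBBBBBBBBBBBBBBBBBBBBBBBBBBBBBBBBBBB........................
172 .....................BBBBBBBBBBBBBBBBBBBBBBBBBBBBBBBBBBBBBBBBBBBBBBBBBBBBBBBBBBBBBBBBBBB............
175 ....................BBBBBBBBBBBBBBBBBBBBBBBBBBBBBBBBBBBBBBBB
[... 1860 characters left out ...]
BBBBBB.....................................BBBBBBBBBBBBBBBBB..........
232 ........BBBBBBBBBBBBBBBBBBBBBBBBBB.........................................BBBBBBBBBBBBBB...........
235 ..................BBBBBBBBBBBBBBB...........................................BBBBBBBBBBBB............
238 .............................................................................BBBBBBBBBB.............
241 ....................................................................................................
244 ....................................................................................................
247 ....................................................................................................
```

>>> move_arm(plan="0 0 0 -0.34 0 0 0.8;0 0 0 -0.34 0 1 0.8;0 0 0 -0.34 0 1.5 0.8;0 0 0 -0.34 0 1.5 0.8;0 0 0 -0.34 0 1.5 0.8")

```text
time: 35.88
ee_pos: [0.5059, -0.1823, 0.1029]
ee_rot: [0.574, 0.819, 0.0, -0.0]
force: [0.5, -0.6, -1.8]
grip_width: 0.0185
finger_force: 59.1
```

>>> move_arm(plan="0 0 0 0.12 0.04 0.3 0.8;0 0 0 0.12 0.04 0.6 0.8;0 0 0 0.12 0.04 0.7 0.8;0 0 0 0.12 0.04 0.8 0.8;0 0 0 0.12 0.04 0.9 0.8;0 0 0 0.12 0.04 1 0.8;0 0 0 0.12 0.04 1 0.8")

```text
time: 36.75
ee_pos: [0.5057, -0.1811, 0.0928]
ee_rot: [0.574, 0.819, -0.0, -0.0]
force: [0.5, -0.1, -0.4]
grip_width: 0.0186
finger_force: 59.1
```

Clear inside blue. Continuing into gold.

>>> move_arm(plan="0 0 0 0 0 0.15 0.8;0 0 0 0 0 0.3 0.8;0 0 0 0 0 0.4 0.8;0 0 0 0 0 0.5 0.8;0 0 0 0 0 0.6 0.8;0 0 0 0 0 0.7 0.8;0 0 0 0 0 0.7 0.8")

```text
time: 37.62
ee_pos: [0.5059, -0.1811, 0.0859]
ee_rot: [0.574, 0.819, 0.0, 0.0]
force: [1.5, 0.4, -1.3]
grip_width: 0.0187
finger_force: 59.1
```

>>> move_arm(plan="0 0 0 0 0 0.15 0.8;0 0 0 0 0 0.3 0.8;0 0 0 0 0 0.4 0.8;0 0 0 0 0 0.5 0.8;0 0 0 0 0 0.6 0.8;0 0 0 0 0 0.7 0.8;0 0 0 0 0 0.7 0.8")

```text
time: 38.5
ee_pos: [0.5058, -0.1811, 0.0788]
ee_rot: [0.574, 0.819, 0.0, -0.0]
force: [0.8, -0.1, -0.4]
grip_width: 0.0184
finger_force: 59.1
```

>>> move_arm(plan="0 0 0 0 0 0.1 0.8;0 0 0 0 0 0.2 0.8;0 0 0 0 0 0.3 0.8;0 0 0 0 0 0.4 0.8;0 0 0 0 0 0.4 0.8")

```text
time: 39.12
ee_pos: [0.5058, -0.1811, 0.0748]
ee_rot: [0.574, 0.819, -0.0, -0.0]
force: [0.8, 1.2, 0.3]
grip_width: 0.0188
finger_force: 59.1
```

All three plates are on the pin. Dragging the pack over the bore.

>>> move_arm(plan="0 0 0 0.2 0.05 0 0.8;0 0 0 0.4 0.1 0 0.8;0 0 0 0.6 0.14 0 0.8;0 0 0 0.8 0.18 0 0.8;0 0 0 0.95 0.22 0 0.8;0 0 0 0.95 0.22 0 0.8;0 0 0 0.95 0.22 0 0.8")

```text
time: 40.0
ee_pos: [0.5045, -0.1711, 0.0748]
ee_rot: [0.574, 0.819, 0.0, -0.0]
force: [-0.4, -0.1, -1.6]
grip_width: 0.0187
finger_force: 59.0
```

>>> move_arm(plan="0 0 0 0 0 0.1 0.8;0 0 0 0 0 0.2 0.8;0 0 0 0 0 0.3 0.8;0 0 0 0 0 0.4 0.8;0 0 0 0 0 0.5 0.8;0 0 0 0 0 0.5 0.8")

```text
time: 40.75
ee_pos: [0.5046, -0.1714, 0.0698]
ee_rot: [0.574, 0.819, 0.0, -0.0]
force: [-0.6, -1.2, -1.5]
grip_width: 0.0189
finger_force: 59.1
```

In the bore without contact force. Continuing.

>>> move_arm(plan="0 0 0 0 0 0.1 0.8;0 0 0 0 0 0.2 0.8;0 0 0 0 0 0.3 0.8;0 0 0 0 0 0.4 0.8;0 0 0 0 0 0.5 0.8;0 0 0 0 0 0.5 0.8")

```text
time: 41.5
ee_pos: [0.5046, -0.1714, 0.0648]
ee_rot: [0.574, 0.819, -0.0, -0.0]
force: [-0.6, 0.1, -1.7]
grip_width: 0.0187
finger_force: 59.1
```

>>> move_arm(plan="0 0 0 0 0 0.15 0.8;0 0 0 0 0 0.3 0.8;0 0 0 0 0 0.45 0.8;0 0 0 0 0 0.6 0.8;0 0 0 0 0 0.75 0.8;0 0 0 0 0 0.9 0.8;0 0 0 0 0 1 0.8;0 0 0 0 0 1 0.8")

```text
time: 42.5
ee_pos: [0.5046, -0.1714, 0.0548]
ee_rot: [0.574, 0.819, -0.0, -0.0]
force: [-0.6, -1.4, -2.2]
grip_width: 0.019
finger_force: 59.1
```

>>> move_arm(plan="0 0 0 0 0 0.05 0.8;0 0 0 0 0 0.1 0.8;0 0 0 0 0 0.15 0.8;0 0 0 0 0 0.2 0.8;0 0 0 0 0 0.2 0.8")

```text
time: 43.12
ee_pos: [0.5046, -0.1714, 0.0528]
ee_rot: [0.574, 0.819, -0.0, -0.0]
force: [-0.6, -1.2, -1.5]
grip_width: 0.0193
finger_force: 59.1
```

>>> move_arm(plan="0 0 0 0 0 0.03 0.8;0 0 0 0 0 0.06 0.8;0 0 0 0 0 0.1 0.8;0 0 0 0 0 0.1 0.8")

```text
time: 43.62
ee_pos: [0.5047, -0.1714, 0.052]
ee_rot: [0.574, 0.819, -0.0, 0.0]
force: [-1.0, -1.2, 1.3]
grip_width: 0.0189
finger_force: 59.4
```

Collar contact beginning at the expected height. A touch more, then release and back off straight up.

>>> move_arm(plan="0 0 0 0 0 0.03 0.8;0 0 0 0 0 0.03 0.8;0 0 0 0 0 0.03 2.6;0 0 0 0 0 0.03 3.5;0 0 0 0 0 0.03 4;0 0 0 0 0 0.03 4;0 0 0 0 0 -1 4;0 0 0 0 0 -4 4.5;0 0 0 0 0 -8 5;0 0 0 -6 0 -11 5;0 0 0 -6 0 -11 5;0 0 0 -6 0 -11 5")

```text
time: 45.12
ee_pos: [0.5249, -0.2279, 0.1621]
ee_rot: [0.574, 0.819, 0.0, -0.0]
force: [-0.0, -0.3, 0.6]
grip_width: 0.05
finger_force: 0.0
```

```bash
python3 - <<'E'
from h import *
np.set_printoptions(precision=4,suppress=True)
s=manip.state();w=manip.read_camera('wrist');p=manip.read_camera('side');print(s['time'],s['ee_pos'],s['force'],s['grip_width'])
hsv=cv2.cvtColor(w['color'],cv2.COLOR_BGR2HSV)
m=cv2.inRange(hsv,(0,150,170),(8,255,255))|cv2.inRange(hsv,(172,150,170),(180,255,255))
for c in cv2.findContours(m,0,2)[0]:
    if cv2.contourArea(c)>150:
        P=np.array([onz(w,x[0],.110)[:2] for x in c])*1000;print('grip top @.110',cv2.boundingRect(c),cv2.minAreaRect(P.astype(np.float32)))
print('want grip top centre px',proj(w,[.505,-.1712,.110]))
m=cv2.inRange(hsv,(105,120,40),(125,255,255))
c=max(cv2.findContours(m,0,2)[0],key=cv2.contourArea);P=np.array([onz(w,x[0],.074)[:2] for x in c])*1000;print('blue',cv2.minAreaRect(P.astype(np.float32)))
# side view: red grip vertical extent
h2=cv2.cvtColor(p['color'],cv2.COLOR_BGR2HSV)
m=cv2.inRange(h2,(0,110,60),(10,255,255))|cv2.inRange(h2,(170,110,60),(180,255,255));m[:, :280]=0;m[:,340:]=0;m[:120]=0;m[210:]=0
print('side red',cv2.boundingRect(m),'pred top/bottom',proj(p,[[.505,-.171,.110],[.505,-.171,.078]]))
cv2.imwrite('pics/end.png',p['color'])
E
```

```text
45.125 [ 0.5249 -0.2279  0.1621] [-0.0127 -0.3272  0.5872] 0.049982950472144475
grip top @.110 (241, 107, 27, 28) ((504.8330383300781, -170.93328857421875), (19.428834915161133, 19.568891525268555), 19.968271255493164)
want grip top centre px [[254.069  121.1116]]
blue ((505.73455810546875, -171.2196044921875), (63.49907684326172, 63.31575393676758), 5.218360424041748)
side red (306, 161, 7, 13) pred top/bottom [[308.8366 161.3655]
 [308.2622 171.7454]]
```

```bash
python3 -c "
from cell import manip
print(manip.sign_off())"
```

```text
the job is handed in; nothing more can be done
None
```

The pin is through all three plates and fully home in the bore, collar down on the blue plate; I let go of it and handed the job in at about 45 s, never having touched the bystanders.

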